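# Get the flask out of the packed bottle crate

## Robot

A 6-joint arm with a two-finger parallel gripper is mounted at the origin on a cart in front of the work surface, level with it; the furniture and walls round the work are solid. World frame = base frame: x ahead of the robot, y to its left, z up, the work surface at z = 0. Lengths are in m, angles in degrees, forces in N, time in s.
With the tool pointing down it reaches from about 0.35 to 0.875 m from the base axis. Payload 4.2 kg.
Tool frame: the origin (TCP) lies at the very end of the fingers, on their centre line; the grasp point (between the pads) lies 19 mm behind it (tcp_to_grasp is the z of the grasp point in the tool frame, in m); z points along the fingers, y is the direction in which the jaws open and shut (so a half turn about z gives the same grasp; the last joint's range is limited). The gripper opens to 87 mm and grips with 3 to 60 N. Pads are 19 mm wide; open, the fingers measure 117 mm over their backs; the gripper's body (75 mm by 190 mm) begins 51 mm behind the grasp point.
Start: joints at [87.582, 22.042, 0.453, 0, -68.411, -14.817], TCP at [0.185, 0.597, 0.223] pointing down, gripper open.
Joint ranges: [-179.83, 179.83], [-69.29, 118.12], [-61.27, 80.66], [-181.25, 117.63], [-171.15, -9.14], [-177.46, 177.46]. Speed limits (degrees/s): [159.86, 159.86, 180, 180, 180, 180].

## Interface

Orientations are given as a 3x3 rotation matrix whose columns are the frame's x, y, z axes.
In Python, from station import sense, capture, camera_params, finish_job, tcp_to_grasp gives the robot as it stands.
- The arm moves only by the shell command python3 -m inch 'ROWS'. ROWS is JSON, a list of rows, each an object of numbers: "jaw": the closure in counts, from 0 (fully open) to 255 (shut); "x", "y", "z": the shift along the world's x, y, z normalised to -1 to 1, where 1 is 0.06 m; "ax", "ay", "az": the turn, a rotation vector about the world's x, y, z normalised to -1 to 1, where 1 is 10 degrees. A call has 1 to 12 rows; each row shifts and turns the pose as measured when the row begins; what a row does not reach is not made up. A row lasts 1/8 s, in which the tool goes at most 62.5 mm and 10.7 degrees, less where a joint would pass 70% of its speed; a pose out of reach is approached as far as the arm can. A call with a number of a shift or a turn outside -1 to 1 is refused whole. A call with a gripper value outside its range is refused whole. The fingers move at their own pace and stop on an object; the grip force is fixed at half the most. Time passes only in rows, so rows that do not move let the fingers close. It gives the time, the measured TCP pose, the force and the opening at its end, in the units of the state.
- sense(): the state, without advancing time (a new reading comes with each control period).
- capture(name): name is "scene" or "top" or "wrist"; returns the picture (384x512x3 uint8, red, green, blue); there is no depth.
- camera_params(name): a dict with "vfov" (degrees; the focal length in pixels is half the picture's height over the tangent of half this angle, whatever the lens; pixels are square), "cx", "cy" (the principal point, pixels), "R" (3x3) and "t" (3): a world point X has camera coordinates R X + t. Camera axes: x right, y down, z forward; pixel columns grow to the right and rows downward; lengths in m; the calibration is good to about 2 mm. A picture is of the moment at which its call begins: read the wrist's pose just before it. camera_params takes no time and is no camera call; for the wrist camera it gives the pose at the moment of the call.
- finish_job(): hands the job in, once; it reports no verdict.
The state is a dict: "time_s": time; "joints": joint angles; "joint_velocities": joint speeds; "effort": joint torques, N m; "tcp_pos": TCP position; "ee_rot": TCP orientation; "wrist_force": force on the tool from outside, world axes, zero at the start; "moment": the same for the moment, N m; "gripper_width": opening from 0.0 (shut) to 1.0 (fully open).
Only numpy, scipy, OpenCV 4.12 (cv2) and the standard library are available. Lean on these libraries where they do the work, as an engineer would, in place of code of your own. Each camera call takes 0.05 s, during which the arm holds its last target.

## Task

Lift the hold-down bar off the crate, take the glass flask out from among the tightly packed bottles and stand it upright on the floor of the shallow white tray; then lay the bar back fully home and centred in the slots of both posts. Keep the flask upright on the way, leave all the bottles standing in the crate, and do not disturb the other things on the bench.

Things in the scene. Friction and masses are not known exactly. Their poses are not given: they have to be found in the camera images.
- crate: Grey crate without lid or dividers, fixed. 207 x 207 mm outside, walls 6 mm thick and 80 mm high, floor 6 mm thick. Origin: centre of its underside; x, y along its sides. Nine things stand in it, three by three, 65 mm apart along x and y: eight bottles and one flask. A slotted post stands outside the middle of its +y and of its -y wall; see bar_seat.
- bar_seat (a point): Where the bar's origin is when the bar is home: over the crate's centre, 148 mm above the worktop; crate axes. The posts, at y = -108 and +108 mm, are 60 mm wide (x), 10 mm thick and 162 mm high; each has a slot open at the top, 26 mm wide (x), 14 mm deep. The bar lies in both slots along y, over the middle row (x = 0).
- hold_down_bar: Loose straight aluminium bar with black ends, 248 mm long (y), 18 mm wide (x), 24 mm high (z), 0.18 to 0.35 kg. Origin: centre of its underside. It starts in the slots of both posts, nearly centred, some 4 mm above the flask and bottles of the middle row. Laid on the bottle caps of another row, or on the worktop, it stays put.
- volumetric_flask: Clear glass flask with stopper, 138 mm tall, 0.05 to 0.11 kg. Origin: centre of its underside. Round bulb 60 mm wide, 42 mm high, then a straight neck 17 mm across to 136 mm. Starts upright on the crate floor in one of the 3 places of the middle row, bulb close to bottles or walls all round; free beside its neck: 36 mm to a bottle cap, 27 mm to a post (at a row end).
- tray: Shallow white square tray, fixed, 90 x 90 mm outside, walls 4 mm thick and 12 mm high, floor 5 mm thick. Origin: centre of its underside; x, y along its sides. It is between the crate and a black computer tower (0.4 m high, from about x 0.47 to 0.88, y 0.07 to 0.29 m in the base frame, set askew); free space in front of the tower, x under 0.45 m.
- bottle_1: One of eight like square white sample bottles, 64 x 64 mm, body 105 mm high (x, y across its sides), round screw cap 40 mm across from 117 mm up to its top at 137 mm; 0.34 kg. Origin: centre of its underside. Stands on the crate floor, nearly touching its neighbours.
- bottle_2: One of eight like square white sample bottles, 64 x 64 mm, body 105 mm high (x, y across its sides), round screw cap 40 mm across from 117 mm up to its top at 137 mm; 0.34 kg. Origin: centre of its underside. Stands on the crate floor, nearly touching its neighbours.
- bottle_3: One of eight like square white sample bottles, 64 x 64 mm, body 105 mm high (x, y across its sides), round screw cap 40 mm across from 117 mm up to its top at 137 mm; 0.34 kg. Origin: centre of its underside. Stands on the crate floor, nearly touching its neighbours.
- bottle_4: One of eight like square white sample bottles, 64 x 64 mm, body 105 mm high (x, y across its sides), round screw cap 40 mm across from 117 mm up to its top at 137 mm; 0.34 kg. Origin: centre of its underside. Stands on the crate floor, nearly touching its neighbours.
- bottle_5: One of eight like square white sample bottles, 64 x 64 mm, body 105 mm high (x, y across its sides), round screw cap 40 mm across from 117 mm up to its top at 137 mm; 0.34 kg. Origin: centre of its underside. Stands on the crate floor, nearly touching its neighbours.
- bottle_6: One of eight like square white sample bottles, 64 x 64 mm, body 105 mm high (x, y across its sides), round screw cap 40 mm across from 117 mm up to its top at 137 mm; 0.34 kg. Origin: centre of its underside. Stands on the crate floor, nearly touching its neighbours.
- bottle_7: One of eight like square white sample bottles, 64 x 64 mm, body 105 mm high (x, y across its sides), round screw cap 40 mm across from 117 mm up to its top at 137 mm; 0.34 kg. Origin: centre of its underside. Stands on the crate floor, nearly touching its neighbours.
- bottle_8: One of eight like square white sample bottles, 64 x 64 mm, body 105 mm high (x, y across its sides), round screw cap 40 mm across from 117 mm up to its top at 137 mm; 0.34 kg. Origin: centre of its underside. Stands on the crate floor, nearly touching its neighbours.
- beaker: Bystander: glass beaker, 55 mm across, 71 mm high, to the right, in front of the crate. Origin: centre of its underside.
- vial: Bystander: capped sample vial, 27 mm across, 68 mm high, behind the crate on the left. Origin: centre of its underside.
- screw_cap: Bystander: loose screw cap, 41 mm across, 20 mm high, in front of the tower. Origin: centre of its underside.
- pen: Bystander: pen lying along y, 12 x 145 x 9 mm, between robot and crate. Origin: centre of its underside.

How it is judged:
By the outcome, as a careful person would: the job done as asked, in the order asked, and still so for the second after the job is handed in, with the robot touching nothing.
It also fails if it takes over 61 s, if anything falls off the work surface, if the arm or the gripper's body presses on something with over 40 N, if the wrist force passes 120 N, or if a joint passes its speed limit or range.

## Working session

There is one attempt and no reset: what is moved stays moved. The work goes in short steps, Python scripts to look and compute and a shell command to move; the robot and the scene stay as the last step left them, time stands still between calls to the robot, and variables do not carry over. Pictures are saved under pics/ and viewed, and the job is handed in when it is done.

```bash
ls; mkdir -p pics
python3 - <<'E'
from station import *
import cv2,numpy as np
s=sense();print(s)
for n in("scene","top","wrist"):
    p=camera_params(n);print(n,p)
    cv2.imwrite(f"pics/{n}0.png",cv2.cvtColor(capture(n),cv2.COLOR_RGB2BGR))
print(tcp_to_grasp)
E
```

```text
pics
{'time_s': 0.0, 'joints': array([ 8.75825918e+01,  2.20899734e+01,  3.80799598e-01, -3.03078160e-02,
       -6.84107333e+01, -1.48189069e+01]), 'joint_velocities': array([-0.05678445, -0.00847974,  0.02510528, -0.02277465,  0.00083751,
        0.19681907]), 'effort': array([-1.29868572e-04, -3.90662026e+01,  1.87402815e+01,  4.21992704e+00,
        1.10156063e-02, -1.91166191e-04]), 'tcp_pos': array([0.18496856, 0.59637694, 0.22147145]), 'ee_rot': array([[ 9.55032919e-01, -2.96499221e-01, -5.79693090e-04],
       [-2.96499781e-01, -9.55030677e-01, -2.07011409e-03],
       [ 6.01625304e-05,  2.14890598e-03, -9.99997689e-01]]), 'wrist_force': array([-0.01250308, -0.66348236, -0.19052914]), 'moment': array([ 0.00948527, -0.01692611,  0.03752123]), 'gripper_width': 1.000062519860162}
scene {'vfov': 46.868797625190304, 'cx': 260.31324025842747, 'cy': 187.81108428243164, 'R': array([[-0.02924518, -0.99944746,  0.01579553],
       [-0.79642969,  0.01374975, -0.60457481],
       [ 0.60402357, -0.03026093, -0.79639174]]), 't': array([-0.06352877,  0.4985524 ,  0.73733316])}
top {'vfov': 56.85424015592615, 'cx': 252.13517822670607, 'cy': 198.91387277027818, 'R': array([[ 0.00760969, -0.99989942,  0.01196807],
       [-0.99730299, -0.00846255, -0.07290494],
       [ 0.07299889, -0.01138101, -0.99726708]]), 't': array([-0.10701089,  0.54446096,  0.92628276])}
wrist {'vfov': 61.91390153880681, 'cx': 252.2197809171789, 'cy': 190.48452061467424, 'R': array([[-0.29690879, -0.95490333,  0.0021916 ],
       [-0.92086323,  0.28693052,  0.26397307],
       [-0.2526976 ,  0.07635776, -0.96452756]]), 't': array([ 0.62436464, -0.03255273,  0.38899497])}
-0.0187
```

View pics/scene0.png

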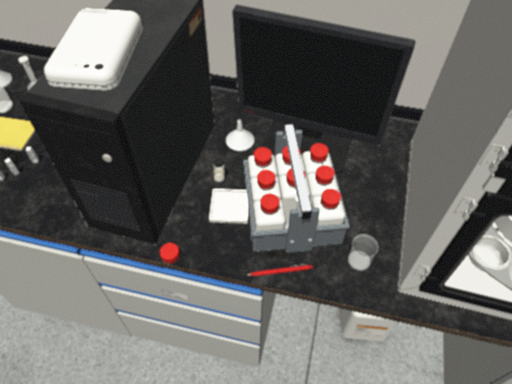

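View pics/top0.png

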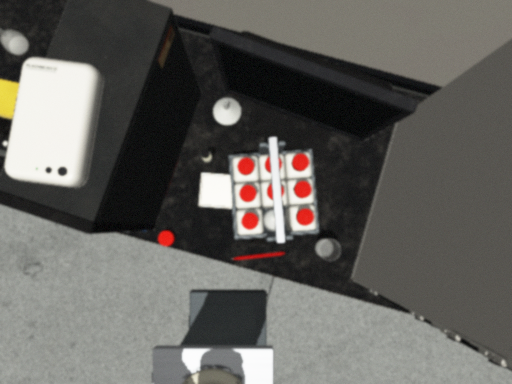

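View pics/wrist0.png

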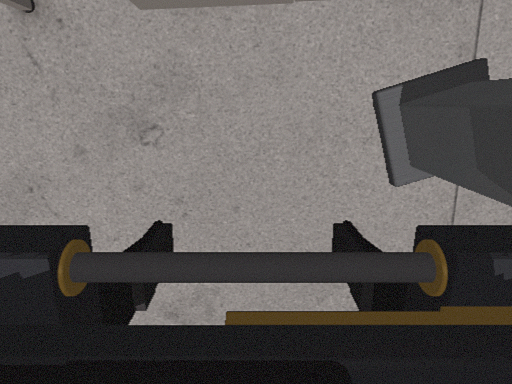

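The scene view shows the crate (~295,205) with the bar over its middle row, the tray at (229,206) and the beaker at (363,250). In the top view the bar runs from (272,137) to (280,242), and the flask's bulb shows near (270,220), at the row end nearest the robot. The wrist camera sees only the floor.

Run:
```python
import cv2
a=cv2.imread("pics/scene0.png")[110:290,190:390];b=cv2.imread("pics/top0.png")[120:270,180:360]
cv2.imwrite("pics/s1.png",cv2.resize(a,None,fx=4,fy=3.3333*1.0 if 0 else 4*0.8333,interpolation=2) if 0 else cv2.resize(a,None,fx=3.3,fy=3.3,interpolation=2))
cv2.imwrite("pics/t1.png",cv2.resize(b,None,fx=4,fy=4,interpolation=2))
```

```text
(no output)
```

View pics/s1.png

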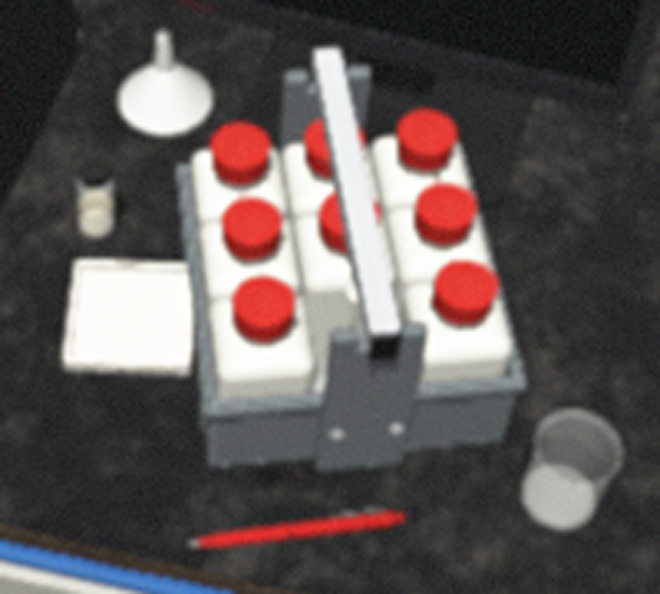

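View pics/t1.png

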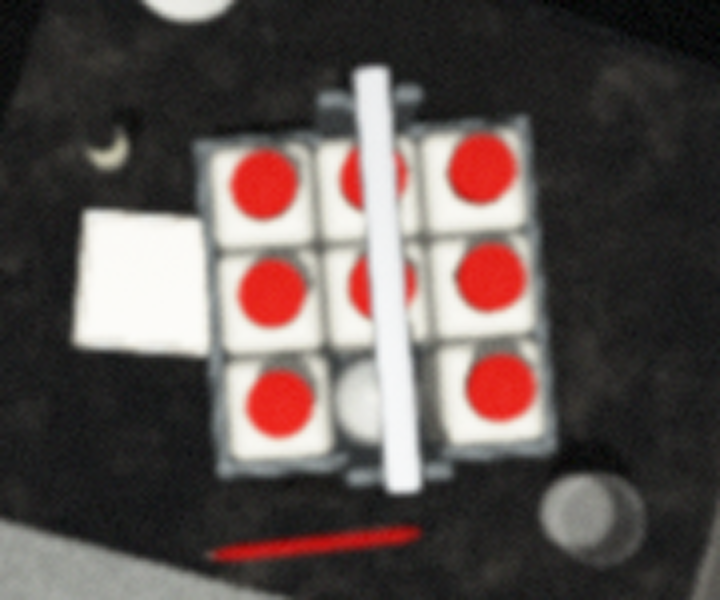

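```bash
cat > h.py <<'E'
import numpy as np,cv2
from station import *
def proj(p,X):
    X=np.atleast_2d(X);c=X@np.array(p["R"]).T+np.array(p["t"]);f=192/np.tan(np.radians(p["vfov"])/2)
    return np.c_[p["cx"]+f*c[:,0]/c[:,2],p["cy"]+f*c[:,1]/c[:,2]]
def ray(p,u,v):
    f=192/np.tan(np.radians(p["vfov"])/2);R=np.array(p["R"])
    d=R.T@np.array([(u-p["cx"])/f,(v-p["cy"])/f,1]);return -R.T@np.array(p["t"]),d
def onz(p,u,v,z):
    o,d=ray(p,u,v);return o+d*(z-o[2])/d[2]
def tri(obs):
    A=np.zeros((3,3));b=np.zeros(3)
    for p,u,v in obs:
        o,d=ray(p,u,v);d=d/np.linalg.norm(d);M=np.eye(3)-np.outer(d,d);A+=M;b+=M@o
    X=np.linalg.solve(A,b);r=[np.hypot(*(proj(p,X)[0]-[u,v])) for p,u,v in obs];return X,r
def snap(n,name,crop=None,k=1):
    p=camera_params(n);im=cv2.cvtColor(capture(n),cv2.COLOR_RGB2BGR)
    o=im if crop is None else im[crop[0]:crop[1],crop[2]:crop[3]]
    cv2.imwrite(f"pics/{name}.png",cv2.resize(o,None,fx=k,fy=k,interpolation=2));return im,p
def reds(im):
    b,g,r=[im[...,i].astype(int) for i in range(3)]
    m=((r>110)&(r>2*g)&(r>2*b)).astype(np.uint8)
    n,l,s,c=cv2.connectedComponentsWithStats(m);return [(c[i],s[i]) for i in range(1,n) if s[i][4]>60]
E
python3 - <<'E'
from h import *
from scipy.optimize import least_squares
P={n:camera_params(n) for n in("scene","top")}
for n in P:
    for c,s in reds(cv2.imread(f"pics/{n}0.png")): print(n,c.round(1),s)
E
```

```text
scene [318.7 151.4] [310 143  19  19 275]
scene [262.4 155.5] [253 147  19  19 275]
scene [285.7 154.5] [282 146   8  17  94]
scene [324.5 174.3] [316 166  19  18 264]
scene [290.3 177.5] [287 169   8  17  87]
scene [265.9 179. ] [258 171  17  18 251]
scene [330.3 198.1] [322 190  19  18 278]
scene [269.4 203.1] [261 194  18  19 280]
scene [168.9 252.1] [159 242  20  22 322]
scene [280.5 270.1] [250 265  63  11 297]
top [300.  161.7] [292 153  17  18 212]
top [245.7 165.6] [238 157  16  18 211]
top [302.3 188.8] [294 181  17  17 217]
top [247.6 192.7] [240 185  16  16 206]
top [304.7 216.4] [297 209  17  16 216]
top [249.5 220.4] [242 213  16  16 207]
top [165.6 237.8] [158 230  16  16 211]
top [258.5 255.7] [233 252  51   8 188]
```

```bash
cat > fit.py <<'E'
from h import *
from scipy.optimize import least_squares
P={n:camera_params(n) for n in("scene","top")}
S=np.array([[318.7,151.4],[262.4,155.5],[324.5,174.3],[265.9,179],[330.3,198.1],[269.4,203.1]])
T=np.array([[300,161.7],[245.7,165.6],[302.3,188.8],[247.6,192.7],[304.7,216.4],[249.5,220.4]])
a=np.linspace(0,2*np.pi,40)
cyl=np.vstack([np.c_[.02*np.cos(a),.02*np.sin(a),0*a+z] for z in(0.,-.02)])
def cen(p,X):
    h=cv2.convexHull(proj(p,X+cyl).astype(np.float32));m=cv2.moments(h);return np.array([m['m10'],m['m01']])/m['m00']
# order: far right, far left, mid..., near ; right = -y world
L=[(i,j) for i in(1,0,-1) for j in(-1,1)]
def pts(q):
    x,y,z,th,s=q;c,sn=np.cos(th),np.sin(th)
    return [np.array([x+.065*s*(i*c-j*sn),y+.065*s*(i*sn+j*c),z]) for i,j in L]
def res(q,which=("scene","top")):
    r=[]
    for n,O in(("scene",S),("top",T)):
        if n in which:
            for X,o in zip(pts(q),O): r+=list(cen(P[n],X)-o)
    return r
r=least_squares(res,[.6,-.15,.143,0,1]);print(r.x,np.degrees(r.x[3]),np.round(r.fun.reshape(2,-1),2))
for n in P:
    rr=least_squares(lambda q:res([q[0],q[1],.143,q[2],1],(n,)),[.6,-.15,0]);print(n,rr.x,np.degrees(rr.x[2]),np.abs(rr.fun).max())
E
python3 fit.py
python3 - <<'E'
from h import *
s,t=camera_params("scene"),camera_params("top")
for nm,a,b in(("far",(288.9,124.4),(272.6,136.6)),("near",(306.8,211.3),(280.6,243.1))): 
    print(nm,tri([(s,*a),(t,*b)]),onz(s,*a,.172),onz(t,*b,.172))
E
```

```text
[ 0.55665625 -0.15475793  0.14017693  0.07993354  1.00189426] 4.579854423368177 [[ 0.14  0.65  0.15  0.61 -0.12 -0.33 -0.01 -0.58  0.09 -0.39  0.1  -0.49]
 [-0.    0.04 -0.36 -0.08 -0.02  0.13 -0.31  0.07 -0.12  0.03 -0.21 -0.  ]]
scene [ 0.55396169 -0.15415869  0.070814  ] 4.057343394830078 0.9244227565157246
top [ 0.55647171 -0.15499377  0.07975236] 4.569473436752137 0.2273789363289893
far (array([ 0.67712108, -0.14636771,  0.16977159]), [np.float64(0.042307316905885156), np.float64(0.04253397050683256)]) [ 0.67487378 -0.14596667  0.172     ] [ 0.67655036 -0.14631125  0.172     ]
near (array([ 0.43616954, -0.16507804,  0.16994835]), [np.float64(0.018758793927543423), np.float64(0.01651908657713728)]) [ 0.43478424 -0.16470759  0.172     ] [ 0.43626916 -0.16492556  0.172     ]
```

Run:
```python
from h import *
s,t=camera_params("scene"),camera_params("top")
zt=lambda u,v:((u+.5)/4-.5+180,(v+.5)/4-.5+120)
zs=lambda u,v:((u+.5)/3.3-.5+190,(v+.5)/3.3-.5+110)
print("tray FL",tri([(s,*zs(75,259)),(t,*zt(83,209))]),"NL",tri([(s,*zs(63,370)),(t,*zt(72,346))]))
for q in[(83,209),(72,346),(210,356)]: print("top z12",onz(t,*zt(*q),.012))
for q in[(75,259),(63,370),(192,373)]: print("scene z12",onz(s,*zs(*q),.012))
# tower
print("tower base near-right top view",onz(t,135,230,0),"scene",onz(s,158,240,0)); print("base far right",onz(s,213,125,0),"top z.4 near",onz(t,97,231,.4),onz(t,173,10,.4))
print("scene top front right",onz(s,120,125,.4),"screwcap",onz(t,165.6,237.8,.02),"pen",onz(t,233,256,.009),onz(t,284,253,.009), "beaker",onz(t,322,249,0), "vial",onz(t,207,157,.068),"scene vial",onz(s,219,179,0))
im=cv2.imread("pics/scene0.png")[0:300,0:300];cv2.imwrite("pics/tw.png",cv2.resize(im,None,fx=2,fy=2))
```

```text
tray FL (array([0.61839026, 0.03796877, 0.00955867]), [np.float64(0.05972638820550165), np.float64(0.0551342166565776)]) NL (array([ 0.52587822,  0.04454587, -0.00066128]), [np.float64(0.30066895469562177), np.float64(0.26456139625898106)])
top z12 [0.61803914 0.03778541 0.012     ]
top z12 [0.52527697 0.04346476 0.012     ]
top z12 [ 0.5193167 -0.0491689  0.012    ]
scene z12 [0.61651042 0.0375826  0.012     ]
scene z12 [0.51757564 0.04252614 0.012     ]
scene z12 [ 0.51329751 -0.04909627  0.012     ]
tower base near-right top view [0.45998975 0.21269786 0.        ] scene [4.77668836e-01 1.58432478e-01 1.11022302e-16]
base far right [0.84911356 0.0450569  0.        ] top z.4 near [0.46469068 0.14609817 0.4       ] [0.83018978 0.03519054 0.4       ]
scene top front right [0.44667992 0.14652167 0.4       ] screwcap [0.44039868 0.12520766 0.02      ] pen [ 0.39296298 -0.05285105  0.009     ] [ 0.40181119 -0.18910129  0.009     ] beaker [ 0.41253001 -0.29294071  0.        ] vial [0.64814959 0.01397773 0.068     ] scene vial [6.54654329e-01 2.29229821e-02 1.11022302e-16]
```

View pics/tw.png

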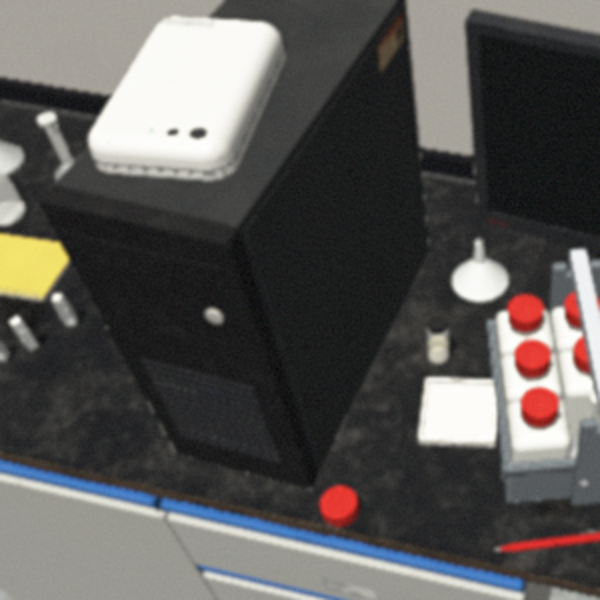

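The tray is centred near (0.569, -0.005) and the tower's side face sits about 0.12 m off at that x. I'll go round in front of the tower.

```bash
python3 -m inch '[{"x":0.08,"y":-0.8,"z":0.35},{"x":0.08,"y":-0.8,"z":0.35},{"x":0.08,"y":-0.8,"z":0.35},{"x":0.45,"y":-0.8},{"x":0.45,"y":-0.8},{"x":0.45,"y":-0.8},{"x":0.45,"y":-0.8}]'
```

```text
$[0]: bad value
```

```bash
python3 -m inch '[{"jaw":0,"x":0.08,"y":-0.8,"z":0.35,"ax":0,"ay":0,"az":0},{"jaw":0,"x":0.08,"y":-0.8,"z":0.35,"ax":0,"ay":0,"az":0},{"jaw":0,"x":0.08,"y":-0.8,"z":0.35,"ax":0,"ay":0,"az":0},{"jaw":0,"x":0.45,"y":-0.8,"z":0,"ax":0,"ay":0,"az":0},{"jaw":0,"x":0.45,"y":-0.8,"z":0,"ax":0,"ay":0,"az":0},{"jaw":0,"x":0.45,"y":-0.8,"z":0,"ax":0,"ay":0,"az":0},{"jaw":0,"x":0.45,"y":-0.8,"z":0,"ax":0,"ay":0,"az":0}]'
```

```text
time_s: 1.02
tcp_pos: [0.3077, 0.2517, 0.2824]
ee_rot: [[0.957, -0.29, -0.0], [-0.29, -0.957, -0.007], [0.002, 0.006, -1.0]]
wrist_force: [1.3, 0.5, 0.3]
gripper_width: 1.001
```

```bash
python3 -m inch '[{"jaw":100,"x":0.28,"y":-0.8,"z":0,"ax":0,"ay":0,"az":0},{"jaw":100,"x":0.28,"y":-0.8,"z":0,"ax":0,"ay":0,"az":0},{"jaw":100,"x":0.28,"y":-0.8,"z":0,"ax":0,"ay":0,"az":0},{"jaw":100,"x":0.28,"y":-0.8,"z":0,"ax":0,"ay":0,"az":0},{"jaw":100,"x":0.3,"y":-0.75,"z":0,"ax":0,"ay":0,"az":0.55},{"jaw":100,"x":0.4,"y":-0.75,"z":0,"ax":0,"ay":0,"az":0.55},{"jaw":100,"x":0.4,"y":-0.75,"z":0,"ax":0,"ay":0,"az":0.55},{"jaw":100,"x":0.4,"y":-0.75,"z":0,"ax":0,"ay":0,"az":0.55},{"jaw":100,"x":0,"y":0,"z":0,"ax":0,"ay":0,"az":0}]'
python3 - <<'E'
from h import *
im,p=snap("wrist","w1",k=1.5);print(-p["R"].T@p["t"])
c=proj(p,[[.5565,-.155,.172],[.677,-.1464,.17],[.436,-.165,.17],[.4917,-.1602,.144]]);print(c)
print(sense()["tcp_pos"],sense()["joints"])
E
```

```text
time_s: 2.15
tcp_pos: [0.4667, -0.1369, 0.2817]
ee_rot: [[0.995, 0.098, 0.003], [0.098, -0.995, -0.003], [0.002, 0.003, -1.0]]
wrist_force: [-0.8, -0.2, -1.3]
gripper_width: 0.61
[ 0.53779619 -0.12888577  0.4427566 ]
[[285.83491949  82.98586238]
 [294.78143477 -95.73515777]
 [279.90363822 223.27471654]
 [279.58336011 157.5729127 ]]
[ 0.46606428 -0.135673    0.28189887] [  3.08637435   5.83235557 -12.77938462   0.1520958  -71.23822148
  92.58041844]
```

View pics/w1.png

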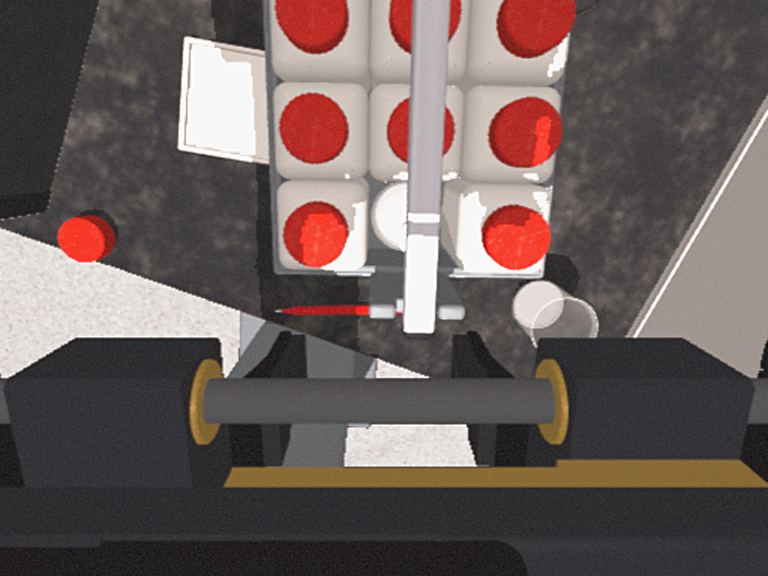

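```bash
python3 -m inch '[{"jaw":100,"x":0.78,"y":-0.15,"z":0,"ax":0,"ay":0,"az":-0.1},{"jaw":100,"x":0.72,"y":-0.18,"z":-0.2,"ax":0,"ay":0,"az":0},{"jaw":100,"x":0,"y":0,"z":-0.5,"ax":0,"ay":0,"az":0},{"jaw":100,"x":0,"y":0,"z":-0.4,"ax":0,"ay":0,"az":0},{"jaw":100,"x":0,"y":0,"z":0,"ax":0,"ay":0,"az":0}]'
python3 - <<'E'
from h import *
p=camera_params("wrist")
for q in [(187,38),(180,150)]: print(onz(p,q[0]/1.5,q[1]/1.5,.012))
snap("wrist","w2",k=1.5); snap("scene","s2",(100,290,190,390),3)
print(sense()["tcp_pos"],sense()["ee_rot"].round(3))
E
```

```text
time_s: 2.82
tcp_pos: [0.5562, -0.1501, 0.2151]
ee_rot: [[0.996, 0.086, 0.003], [0.086, -0.996, -0.001], [0.003, 0.001, -1.0]]
wrist_force: [0.7, 0.6, 1.2]
gripper_width: 0.606
[ 0.6941098  -0.00565796  0.012     ]
[0.61899098 0.00077348 0.012     ]
[ 0.55777089 -0.15069937  0.21781787] [[ 0.996  0.086  0.009]
 [ 0.086 -0.996 -0.002]
 [ 0.009  0.002 -1.   ]]
```

View pics/w2.png

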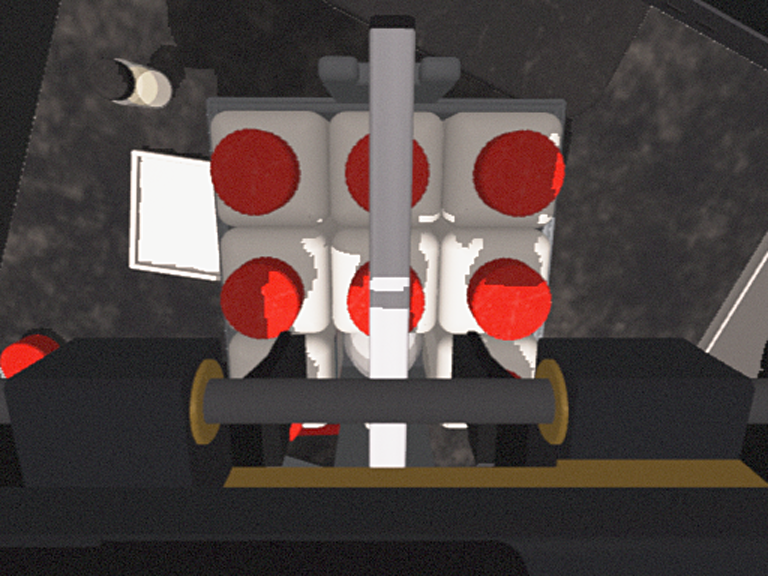

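View pics/s2.png

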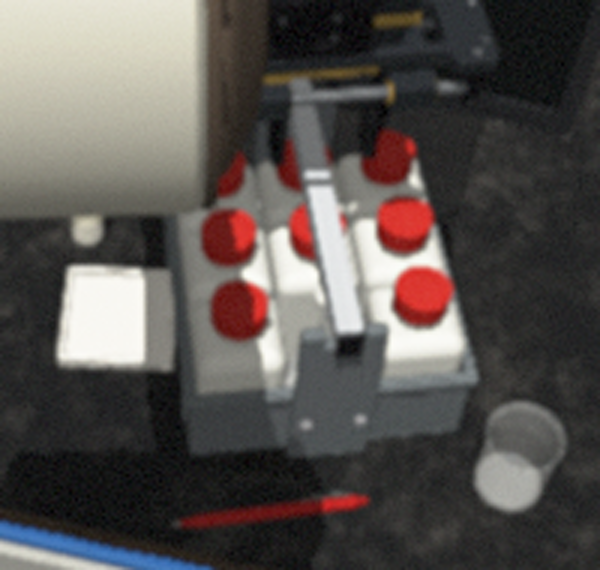

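The bar runs up the wrist view from (389,460) to (391,28), a little right of the middle between the fingers (~380). The flask's bulb shows under it at (385,350), and the tray's left corners are at (133,150) and (131,268).

Run:
```python
from h import *
p=camera_params("wrist")
for q in [(391,28),(390,280),(389,460)]: print("bar",onz(p,q[0]/1.5,q[1]/1.5,.171))
for q in [(133,150),(131,268)]: print("tray",onz(p,q[0]/1.5,q[1]/1.5,.012))
```

```text
bar [ 0.67785619 -0.14496067  0.171     ]
bar [ 0.57615329 -0.15396644  0.171     ]
bar [ 0.48435889 -0.16195241  0.171     ]
tray [0.61866245 0.03561509 0.012     ]
tray [0.52898102 0.04110553 0.012     ]
```

```bash
python3 -m inch '[{"jaw":100,"x":-0.02,"y":-0.09,"z":0,"ax":0,"ay":0,"az":0},{"jaw":100,"x":0,"y":0,"z":-0.5,"ax":0,"ay":0.05,"az":0},{"jaw":100,"x":0,"y":0,"z":-0.4,"ax":0,"ay":0,"az":0},{"jaw":100,"x":0,"y":0,"z":-0.12,"ax":0,"ay":0,"az":0},{"jaw":100,"x":0,"y":0,"z":0,"ax":0,"ay":0,"az":0}]'
```

```text
time_s: 3.55
tcp_pos: [0.5596, -0.1567, 0.1633]
ee_rot: [[0.996, 0.088, 0.014], [0.088, -0.996, -0.003], [0.014, 0.004, -1.0]]
wrist_force: [0.5, -0.3, -0.4]
gripper_width: 0.604
```

```bash
python3 -m inch '[{"jaw":100,"x":-0.06,"y":0.01,"z":-0.15,"ax":0,"ay":0.08,"az":0},{"jaw":100,"x":0,"y":0.01,"z":-0.06,"ax":0,"ay":0.04,"az":0}]'
```

```text
time_s: 3.8
tcp_pos: [0.5568, -0.1557, 0.1524]
ee_rot: [[0.996, 0.088, -0.003], [0.088, -0.996, -0.004], [-0.004, 0.003, -1.0]]
wrist_force: [-1.1, 0.4, 0.3]
gripper_width: 0.609
```

```bash
python3 -m inch '[{"jaw":255,"x":0,"y":0,"z":-0.03,"ax":0,"ay":0,"az":0},{"jaw":255,"x":0,"y":0,"z":0,"ax":0,"ay":0,"az":0},{"jaw":255,"x":0,"y":0,"z":0,"ax":0,"ay":0,"az":0},{"jaw":255,"x":0,"y":0,"z":0,"ax":0,"ay":0,"az":0},{"jaw":255,"x":0,"y":0,"z":0,"ax":0,"ay":0,"az":0}]'
```

```text
time_s: 4.42
tcp_pos: [0.5574, -0.1555, 0.1509]
ee_rot: [[0.996, 0.088, -0.003], [0.088, -0.996, -0.003], [-0.003, 0.003, -1.0]]
wrist_force: [0.7, 0.7, 0.2]
gripper_width: 0.202
```

Bar gripped (17.6 mm opening). Lifting.

```bash
python3 -m inch '[{"jaw":255,"x":0,"y":0,"z":0.25,"ax":0,"ay":0,"az":0},{"jaw":255,"x":0,"y":0,"z":0.4,"ax":0,"ay":0,"az":0},{"jaw":255,"x":0,"y":0,"z":0.4,"ax":0,"ay":0,"az":0},{"jaw":255,"x":0,"y":0,"z":0,"ax":0,"ay":0,"az":0}]'
python3 - <<'E'
from h import *
snap("scene","s3",(100,290,190,390),3)
E
```

```text
time_s: 4.92
tcp_pos: [0.5556, -0.1553, 0.2155]
ee_rot: [[0.996, 0.087, -0.007], [0.087, -0.996, -0.003], [-0.007, 0.002, -1.0]]
wrist_force: [0.3, 0.1, -3.2]
gripper_width: 0.204
```

View pics/s3.png

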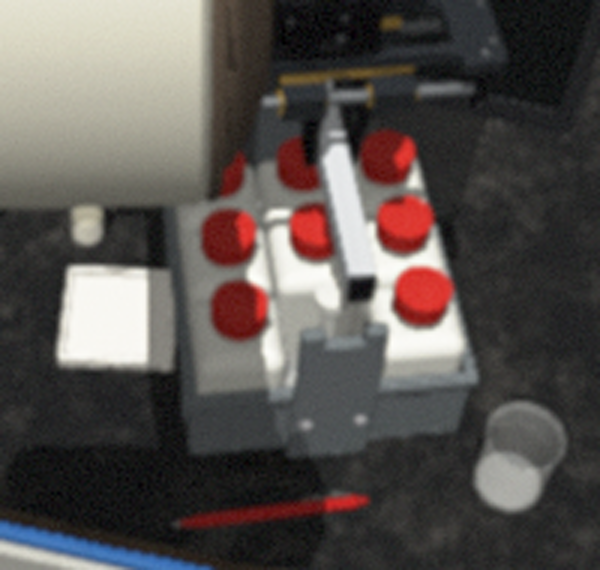

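Run:
```python
from h import *
t=camera_params("top");s=camera_params("scene")
for u,v in[(355,280),(385,190),(410,120),(435,95)]: print([onz(t,u,v,z).round(3) for z in(0,.2,.4)])
for u,v in[(400,290),(412,165),(440,70)]: print("s",[onz(s,u,v,z).round(3) for z in(0,.2,.4)])
```

```text
[array([ 0.33 , -0.381,  0.   ]), array([ 0.361, -0.321,  0.2  ]), array([ 0.391, -0.261,  0.4  ])]
[array([ 0.574, -0.467,  0.   ]), array([ 0.554, -0.39 ,  0.2  ]), array([ 0.534, -0.312,  0.4  ])]
[array([ 0.771, -0.541,  0.   ]), array([ 0.71 , -0.448,  0.2  ]), array([ 0.649, -0.355,  0.4  ])]
[array([ 0.843, -0.614,  0.   ]), array([ 0.767, -0.505,  0.2  ]), array([ 0.691, -0.397,  0.4  ])]
s [array([ 0.343, -0.375,  0.   ]), array([ 0.254, -0.302,  0.2  ]), array([ 0.166, -0.228,  0.4  ])]
s [array([ 0.693, -0.485,  0.   ]), array([ 0.526, -0.387,  0.2  ]), array([ 0.359, -0.289,  0.4  ])]
s [array([ 1.087, -0.669,  0.   ]), array([ 0.831, -0.53 ,  0.2  ]), array([ 0.575, -0.39 ,  0.4  ])]
```

```bash
python3 -m inch '[{"jaw":255,"x":0.06,"y":-0.55,"z":0,"ax":0,"ay":0,"az":0},{"jaw":255,"x":0.05,"y":-0.54,"z":0,"ax":0,"ay":0,"az":0},{"jaw":255,"x":0,"y":0,"z":-0.4,"ax":0,"ay":-0.03,"az":0},{"jaw":255,"x":0,"y":0,"z":-0.3,"ax":0,"ay":0,"az":0},{"jaw":255,"x":0,"y":0,"z":-0.1,"ax":0,"ay":0,"az":0}]'
python3 - <<'E'
from h import *
snap("scene","s4",(100,290,190,390),3)
E
```

```text
time_s: 5.6
tcp_pos: [0.5572, -0.2212, 0.1577]
ee_rot: [[0.996, 0.086, -0.016], [0.086, -0.996, 0.002], [-0.016, -0.004, -1.0]]
wrist_force: [-0.0, -0.2, -3.2]
gripper_width: 0.199
```

View pics/s4.png

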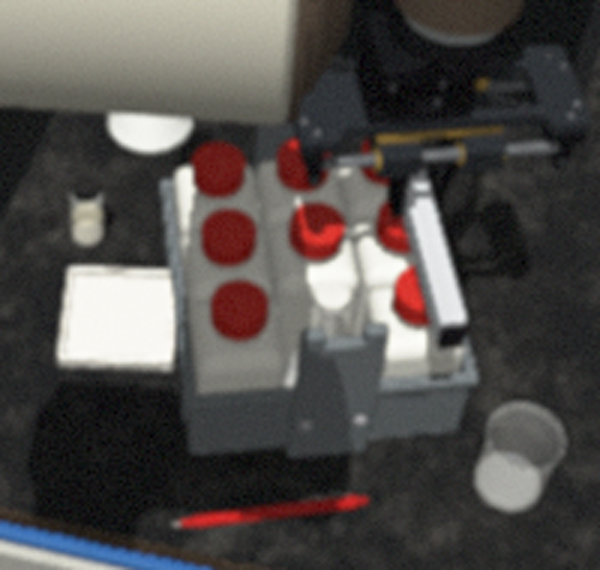

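```bash
python3 -m inch '[{"jaw":255,"x":0.06,"y":0,"z":-0.08,"ax":0,"ay":-0.1,"az":0},{"jaw":255,"x":0,"y":0,"z":-0.05,"ax":0,"ay":0,"az":0},{"jaw":255,"x":0,"y":0,"z":-0.03,"ax":0,"ay":0,"az":0}]'
```

```text
time_s: 6.02
tcp_pos: [0.5615, -0.2208, 0.148]
ee_rot: [[0.996, 0.087, 0.003], [0.087, -0.996, 0.002], [0.003, -0.002, -1.0]]
wrist_force: [-0.0, 0.4, -3.4]
gripper_width: 0.208
```

```bash
python3 -m inch '[{"jaw":255,"x":0,"y":0,"z":-0.03,"ax":0,"ay":0,"az":0},{"jaw":255,"x":0,"y":0,"z":-0.02,"ax":0,"ay":0,"az":0}]'
```

```text
time_s: 6.28
tcp_pos: [0.5619, -0.2208, 0.1457]
ee_rot: [[0.996, 0.087, 0.004], [0.087, -0.996, 0.002], [0.004, -0.001, -1.0]]
wrist_force: [-0.1, 1.1, -0.5]
gripper_width: 0.208
```

The bar's weight is now on the caps, so I release it.

```bash
python3 -m inch '[{"jaw":100,"x":0,"y":0,"z":0,"ax":0,"ay":0,"az":0},{"jaw":100,"x":0,"y":0,"z":0,"ax":0,"ay":0,"az":0},{"jaw":100,"x":0,"y":0,"z":0.03,"ax":0,"ay":0,"az":0},{"jaw":100,"x":0,"y":0,"z":0.3,"ax":0,"ay":0,"az":0},{"jaw":100,"x":0,"y":0,"z":0.7,"ax":0,"ay":0,"az":0},{"jaw":100,"x":0,"y":0,"z":0.7,"ax":0,"ay":0,"az":0},{"jaw":100,"x":-0.9,"y":0.45,"z":0,"ax":0,"ay":0,"az":0},{"jaw":100,"x":-0.9,"y":0.45,"z":0,"ax":0,"ay":0,"az":0},{"jaw":100,"x":0,"y":0,"z":0,"ax":0,"ay":0,"az":0}]'
python3 - <<'E'
from h import *
print(sense()["tcp_pos"])
im,p=snap("wrist","w5",k=1.5); print(proj(p,[[.4917,-.1602,.144],[.4917,-.1602,.048]])*1.5)
snap("scene","s5",(100,290,190,390),3)
E
```

```text
time_s: 7.4
tcp_pos: [0.4539, -0.1668, 0.2568]
ee_rot: [[0.996, 0.088, 0.014], [0.088, -0.996, -0.001], [0.014, 0.003, -1.0]]
wrist_force: [-0.1, 0.5, 0.9]
gripper_width: 0.609
[ 0.4539155  -0.16683132  0.25684799]
[[372.91335509 218.28367627]
 [373.9779259  203.87425162]]
```

View pics/w5.png

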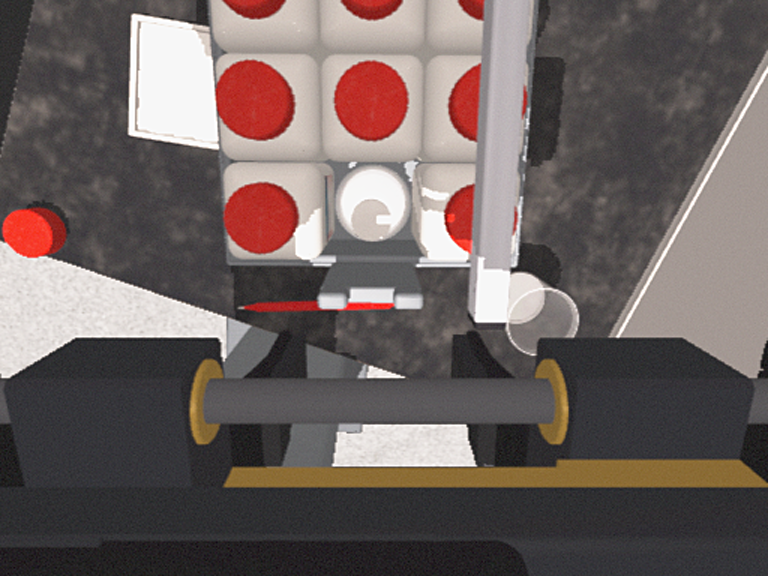

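View pics/s5.png

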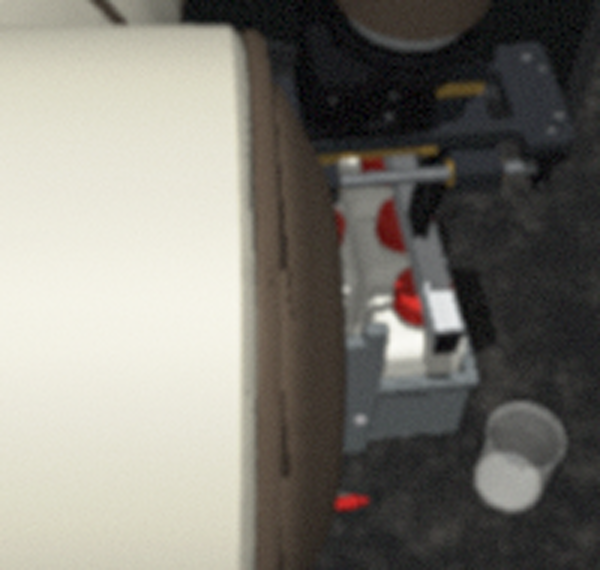

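The wrist view shows the flask clear of the bar: bulb centre (373,203) and stopper (371,220), within 2 px of the predicted (373,218). The bar lies on the right-hand caps. Next I approach the neck.

```bash
python3 -m inch '[{"jaw":135,"x":0.6,"y":0.11,"z":0,"ax":0,"ay":0.08,"az":0},{"jaw":135,"x":0,"y":0,"z":-0.5,"ax":0,"ay":0,"az":0},{"jaw":135,"x":0,"y":0,"z":-0.5,"ax":0,"ay":0,"az":0},{"jaw":135,"x":0,"y":0,"z":0,"ax":0,"ay":0,"az":0}]'
python3 - <<'E'
from h import *
print(sense()["tcp_pos"])
im,p=snap("wrist","w6",k=1.5); print(proj(p,[[.4917,-.1602,.144],[.4917,-.1602,.048]])*1.5)
E
```

```text
time_s: 8.0
tcp_pos: [0.5004, -0.1627, 0.1962]
ee_rot: [[0.996, 0.086, 0.006], [0.086, -0.996, -0.004], [0.006, 0.004, -1.0]]
wrist_force: [-0.1, 0.0, -0.1]
gripper_width: 0.471
[ 0.50039678 -0.16268046  0.19617678]
[[372.10492346 331.30771007]
 [373.3199924  280.7385191 ]]
```

View pics/w6.png

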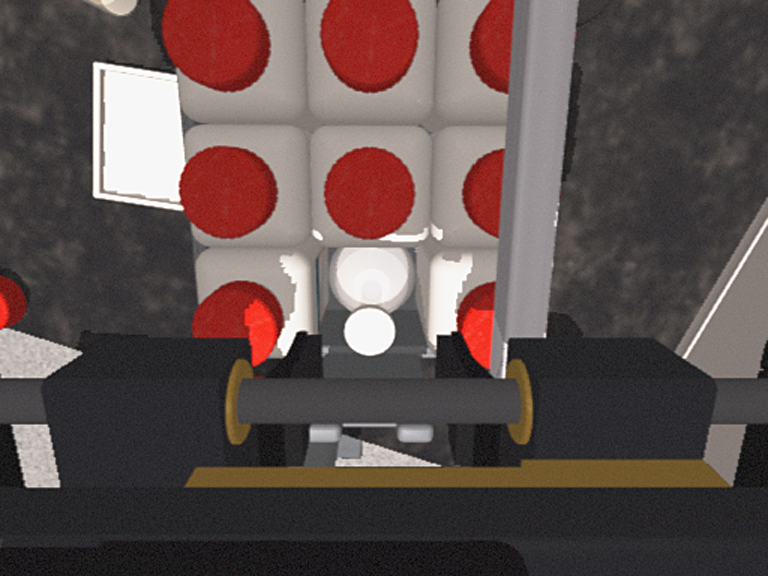

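```bash
python3 -m inch '[{"jaw":135,"x":-0.16,"y":0.05,"z":0,"ax":0,"ay":0.05,"az":0},{"jaw":135,"x":0,"y":0,"z":-0.4,"ax":0,"ay":0.02,"az":0},{"jaw":135,"x":0,"y":0,"z":-0.2,"ax":0,"ay":0.02,"az":0}]'
```

```text
time_s: 8.43
tcp_pos: [0.4945, -0.1604, 0.166]
ee_rot: [[0.996, 0.086, 0.002], [0.086, -0.996, -0.006], [0.002, 0.006, -1.0]]
wrist_force: [-0.8, -0.1, 0.0]
gripper_width: 0.472
```

```bash
python3 -m inch '[{"jaw":135,"x":-0.06,"y":0.015,"z":-0.2,"ax":-0.03,"ay":0,"az":0},{"jaw":135,"x":-0.02,"y":0.01,"z":-0.4,"ax":0,"ay":0.02,"az":0},{"jaw":135,"x":-0.01,"y":0.01,"z":-0.2,"ax":0,"ay":0.02,"az":0}]'
```

```text
time_s: 8.8
tcp_pos: [0.4899, -0.1583, 0.1187]
ee_rot: [[0.996, 0.087, 0.0], [0.087, -0.996, -0.012], [-0.001, 0.012, -1.0]]
wrist_force: [-0.8, 0.7, 0.5]
gripper_width: 0.468
```

```bash
python3 -m inch '[{"jaw":135,"x":0.03,"y":-0.02,"z":-0.09,"ax":0.07,"ay":0,"az":0},{"jaw":135,"x":0,"y":0,"z":-0.06,"ax":0,"ay":0,"az":0}]'
```

```text
time_s: 9.05
tcp_pos: [0.4922, -0.1596, 0.1097]
ee_rot: [[0.996, 0.088, 0.001], [0.088, -0.996, 0.0], [0.001, -0.0, -1.0]]
wrist_force: [0.3, 0.4, 0.8]
gripper_width: 0.471
```

```bash
python3 -m inch '[{"jaw":255,"x":0,"y":0,"z":0,"ax":0,"ay":0,"az":0},{"jaw":255,"x":0,"y":0,"z":0,"ax":0,"ay":0,"az":0},{"jaw":255,"x":0,"y":0,"z":0,"ax":0,"ay":0,"az":0},{"jaw":255,"x":0,"y":0,"z":0,"ax":0,"ay":0,"az":0}]'
```

```text
time_s: 9.55
tcp_pos: [0.4931, -0.1598, 0.1108]
ee_rot: [[0.996, 0.087, 0.003], [0.087, -0.996, 0.0], [0.003, 0.0, -1.0]]
wrist_force: [-0.3, 0.6, -0.3]
gripper_width: 0.185
```

Neck gripped (16 mm opening). Lifting straight up in short steps.

```bash
python3 -m inch '[{"jaw":255,"x":-0.01,"y":0,"z":0.2,"ax":0,"ay":0.01,"az":0},{"jaw":255,"x":0,"y":0,"z":0.3,"ax":0,"ay":0,"az":0},{"jaw":255,"x":0,"y":0,"z":0.3,"ax":0,"ay":0,"az":0},{"jaw":255,"x":0,"y":0,"z":0.3,"ax":0,"ay":0,"az":0}]'
python3 - <<'E'
from h import *
snap("top","t7",(120,270,180,360),4)
E
```

```text
time_s: 10.05
tcp_pos: [0.4913, -0.1597, 0.1796]
ee_rot: [[0.996, 0.088, -0.001], [0.088, -0.996, 0.0], [-0.001, -0.0, -1.0]]
wrist_force: [-0.4, -0.2, -1.1]
gripper_width: 0.187
```

View pics/t7.png

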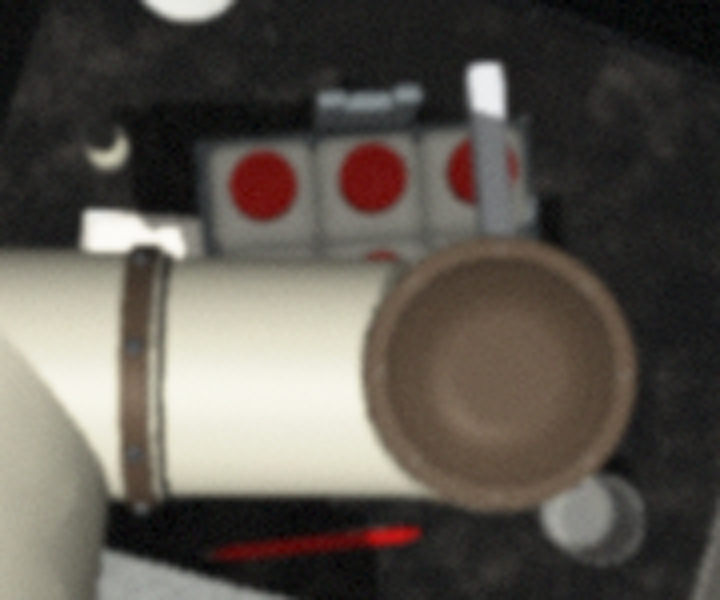

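The top view is mostly hidden by the arm: a cylinder comes in from the left to the wrist at (500,370). I need the whole picture to judge clearance to the tower.

```bash
python3 -m inch '[{"jaw":255,"x":0,"y":0,"z":0.6,"ax":0,"ay":0,"az":0},{"jaw":255,"x":0,"y":0,"z":0.6,"ax":0,"ay":0,"az":0},{"jaw":255,"x":0,"y":0,"z":0.6,"ax":0,"ay":0,"az":0},{"jaw":255,"x":0,"y":0,"z":0.4,"ax":0,"ay":0,"az":0},{"jaw":255,"x":0,"y":0,"z":0,"ax":0,"ay":0,"az":0}]'
python3 - <<'E'
from h import *
snap("top","t8"); snap("scene","s8");print(sense()["joints"])
snap("wrist","w8",k=1.5)
E
```

```text
time_s: 10.72
tcp_pos: [0.4917, -0.1598, 0.3201]
ee_rot: [[0.996, 0.088, 0.006], [0.088, -0.996, -0.001], [0.006, 0.001, -1.0]]
wrist_force: [-0.5, 0.1, -1.2]
gripper_width: 0.186
[ 1.97806124e-02  8.07795720e+00 -5.07890622e+00 -1.86572973e-02
 -7.67890550e+01  9.50275745e+01]
```

View pics/t8.png

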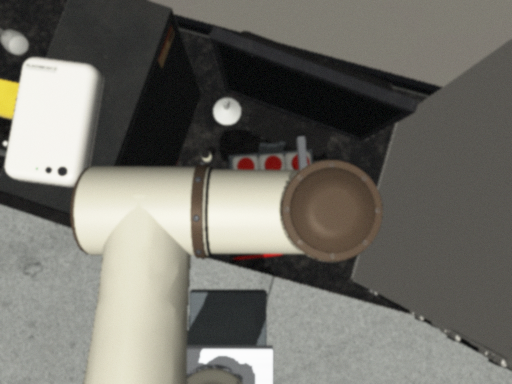

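View pics/s8.png

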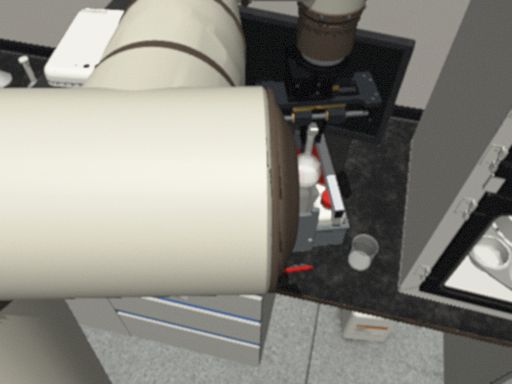

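View pics/w8.png

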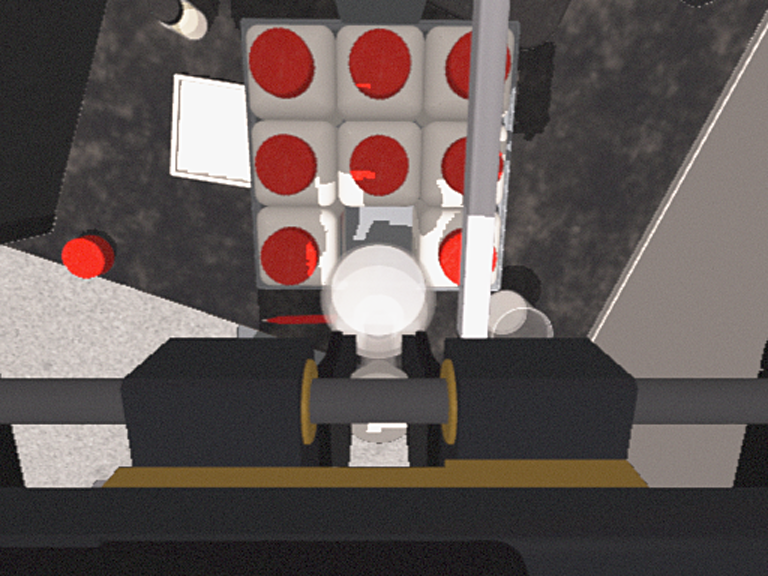

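```bash
python3 - <<'E'
from h import *
t=camera_params("top");print(-t["R"].T@t["t"])
f=192/np.tan(np.radians(t["vfov"])/2)
for z in(.45,.5,.55,.6,.65,.7,.75): 
    X=np.array([.4917,-.1598,z]);d=(t["R"]@X+t["t"])[2];print(z,proj(t,X).round(0),"mm/px",round(1000*d/f,2), "left wrist",proj(t,[.4917,0,z]).round(0))
s=camera_params("scene");print(-s["R"].T@s["t"])
for z in(.45,.5,.55,.6,.65,.7): print(z,proj(s,[.4917,-.1598,z]).round(0))
E
python3 -c "
import cv2;a=cv2.imread('pics/w1.png');"
```

```text
[ 0.47618925 -0.09185057  0.96472592]
0.45 [[295. 214.]] mm/px 1.45 left wrist [[185. 214.]]
0.5 [[300. 213.]] mm/px 1.31 left wrist [[178. 212.]]
0.55 [[306. 212.]] mm/px 1.17 left wrist [[169. 211.]]
0.6 [[314. 210.]] mm/px 1.03 left wrist [[158. 209.]]
0.65 [[324. 208.]] mm/px 0.89 left wrist [[144. 206.]]
0.7 [[339. 205.]] mm/px 0.75 left wrist [[125. 203.]]
0.75 [[360. 200.]] mm/px 0.61 left wrist [[ 96. 198.]]
[-0.05016259 -0.04803625  0.88962173]
0.45 [[318.  79.]]
0.5 [[322.  51.]]
0.55 [[327.  20.]]
0.6 [[332. -16.]]
0.65 [[339. -57.]]
0.7 [[ 346. -105.]]
```

The flask is held clear of the crate, but the wrist assembly reaches about 0.22 m to the left of the tool. With a vertical tool it would come down on the tower beside the tray, so I'll model that before going on.

```bash
cat > kin.py <<'E'
import numpy as np
from scipy.optimize import least_squares
from scipy.spatial.transform import Rotation as Ro
L2,L3,h,D,off=.5577,.4239,.181,.318,.1597
def fk(q):  # J1..J5 deg -> points
    j1,j2,j3,j4,j5=np.radians(q)
    Rz=lambda a:Ro.from_euler('z',a).as_matrix()
    R1=Rz(j1); S=np.array([0,0,h])
    E=S+R1@np.array([L2*np.sin(j2),0,L2*np.cos(j2)])
    p=j2-j3
    F=R1@Ro.from_euler('y',p).as_matrix()   # x along forearm, pitch down p
    W=E+F[:,0]*L3
    G=F@Ro.from_euler('x',j4).as_matrix()
    lat=G[:,1]  # left
    T=G@Ro.from_euler('y',-j5).as_matrix()
    tool=T[:,0]
    C=W-off*lat
    return dict(S=S,E=E,W=W,C=C,lat=lat,tool=tool,tcp=C+D*tool)
# tower: right-front corner, axes
C0=np.array([.465,.148]);ex=np.array([.964,-.266]);ey=np.array([.266,.964])
def tower_d(P):
    u=(P[:2]-C0)@ex;v=(P[:2]-C0)@ey
    d=np.array([max(-u,u-.40,0),max(-v,v-.2,0),max(P[2]-.4,0)])
    n=np.linalg.norm(d)
    return n if n>0 else -min(u,v,.4-P[2])
def clear(q):
    k=fk(q);m=9
    for s in np.linspace(-.02,off+.03,12): m=min(m,tower_d(k["C"]+s*k["lat"])-.042)   # cylinder
    for s in np.linspace(0,.3,8): m=min(m,tower_d(k["W"]+(k["E"]-k["W"])*s)-.06)
    return m
LO=np.array([-179,-69,-61,-181,-171]);HI=np.array([179,118,80.6,117,-9.2])
def ik(tcp,tool,q0=(15,15,-20,0,-60)):
    r=least_squares(lambda q:np.r_[(fk(q)["tcp"]-tcp)*5,fk(q)["tool"]-tool],q0,bounds=(LO,HI),x_scale=20)
    return r.x,np.abs(r.fun).max()
def tool(lean_deg,az_deg): # tool back leans toward azimuth az
    a,z=np.radians([lean_deg,az_deg]);return -np.array([np.sin(a)*np.cos(z),np.sin(a)*np.sin(z),np.cos(a)])
if __name__=="__main__":
    for q,t in(([87.58,22.09,.38,0,-68.41],[.185,.5964,.2215]),([3.086,5.83,-12.78,.15,-71.24],[.4661,-.1357,.2819]),([.02,8.08,-5.08,0,-76.79],[.4917,-.1598,.3201])): print(fk(q)["tcp"].round(4),t)
    g=np.array([.565,-.008,.1285])
    for lean in(0,10,15,20,25):
        for az in((0,) if lean==0 else(-90,-110,-130,-150,-165,180)):
            tl=tool(lean,az);q,e=ik(g+.0187*tl,tl);k=fk(q)
            print(lean,az,q.round(0),"e%.4f clear %.3f"%(e,clear(q)),"Cz %.3f Wz %.3f"%(k["C"][2],k["W"][2]))
E
python3 kin.py
```

```text
[0.185  0.5956 0.223 ] [0.185, 0.5964, 0.2215]
[ 0.467  -0.134   0.2821] [0.4661, -0.1357, 0.2819]
[ 0.4915 -0.1595  0.3187] [0.4917, -0.1598, 0.3201]
0 0 [ 16.  23. -17.   0. -51.] e0.0000 clear -0.032 Cz 0.428 Wz 0.428
10 -90 [ 10.  23. -12.  12. -54.] e0.0000 clear -0.003 Cz 0.423 Wz 0.451
10 -110 [ 11.  22. -15.  11. -49.] e0.0000 clear -0.004 Cz 0.423 Wz 0.449
10 -130 [ 12.  20. -18.   9. -44.] e0.0000 clear -0.011 Cz 0.423 Wz 0.442
10 -150 [ 14.  19. -22.   4. -40.] e0.0000 clear -0.023 Cz 0.423 Wz 0.432
10 -165 [ 16.  19. -24.  -0. -37.] e0.0000 clear -0.033 Cz 0.423 Wz 0.423
10 180 [ 17.  18. -26.  -5. -36.] e0.0000 clear -0.043 Cz 0.423 Wz 0.413
15 -90 [  7.  24. -10.  18. -56.] e0.0000 clear 0.016 Cz 0.418 Wz 0.459
15 -110 [  8.  21. -14.  18. -49.] e0.0000 clear 0.016 Cz 0.418 Wz 0.457
15 -130 [ 10.  19. -18.  14. -42.] e0.0000 clear 0.006 Cz 0.418 Wz 0.449
15 -150 [ 13.  18. -24.   8. -35.] e0.0000 clear -0.013 Cz 0.418 Wz 0.434
15 -165 [ 16.  17. -28.  -0. -30.] e0.0000 clear -0.026 Cz 0.418 Wz 0.417
15 180 [ 18.  17. -32. -10. -28.] e0.0000 clear -0.013 Cz 0.418 Wz 0.39
[... 175 characters left out ...]
 -40.] e0.0000 clear 0.026 Cz 0.410 Wz 0.456
20 -150 [ 12.  17. -25.  12. -30.] e0.0000 clear -0.001 Cz 0.410 Wz 0.435
20 -165 [ 16.  15. -32.  -1. -23.] e0.0000 clear -0.007 Cz 0.410 Wz 0.409
20 180 [ 18.  15. -39. -20. -18.] e0.0000 clear 0.034 Cz 0.410 Wz 0.378
25 -90 [  1.  26.  -6.  29. -62.] e0.0000 clear 0.060 Cz 0.400 Wz 0.465
25 -110 [  1.  22. -11.  30. -51.] e0.0000 clear 0.065 Cz 0.400 Wz 0.467
25 -130 [  4.  18. -18.  28. -40.] e0.0000 clear 0.050 Cz 0.400 Wz 0.461
25 -150 [ 10.  16. -26.  19. -26.] e0.0000 clear 0.014 Cz 0.400 Wz 0.438
25 -165 [ 16.  14. -35.  -1. -15.] e0.0000 clear 0.017 Cz 0.400 Wz 0.397
25 180 [ 15.  14. -46. -37.  -9.] e0.0244 clear 0.084 Cz 0.405 Wz 0.357
```

Run:
```python
from kin import *
q0=(15,15,-20,0,-60)
for g in([.45,0,.13],[.45,0,.2],[.45,-.005,.3],[.46,0,.13]):
    g=np.array(g)
    for lean in(0,10,20):
        tl=tool(lean,-85);q,e=ik(g+.0187*tl,tl);k=fk(q);print(g,lean,q.round(0),"%.4f clear %.3f"%(e,clear(q)),"Cz %.3f W"%k["C"][2],k["W"].round(2))
for x in(.48,.51,.54,.567):
    for z in(.16,.129):
        g=np.array([x,-.004,z]);tl=tool(20,-85);q,e=ik(g+.0187*tl,tl);k=fk(q);print(g,q.round(0),"%.4f clear %.3f"%(e,clear(q)))
```

```text
[0.45 0.   0.13] 0 [ 21.  12. -32.   0. -46.] 0.0000 clear 0.017 Cz 0.429 W [0.39 0.15 0.43]
[0.45 0.   0.13] 10 [ 13.  13. -27.  13. -49.] 0.0000 clear 0.012 Cz 0.425 W [0.44 0.1  0.45]
[0.45 0.   0.13] 20 [  5.  15. -22.  25. -56.] 0.0000 clear 0.053 Cz 0.411 W [0.48 0.05 0.46]
[0.45 0.   0.2 ] 0 [ 21.   7. -27.   0. -56.] 0.0000 clear 0.062 Cz 0.499 W [0.39 0.15 0.5 ]
[0.45 0.   0.2 ] 10 [ 14.   8. -22.  12. -59.] 0.0000 clear 0.074 Cz 0.495 W [0.43 0.1  0.52]
[0.45 0.   0.2 ] 20 [  6.  10. -17.  22. -64.] 0.0000 clear 0.105 Cz 0.481 W [0.47 0.05 0.54]
[ 0.45  -0.005  0.3  ] 0 [ 20.   2. -17.   0. -71.] 0.0000 clear 0.151 Cz 0.599 W [0.39 0.14 0.6 ]
[ 0.45  -0.005  0.3  ] 10 [ 13.   3. -13.  10. -73.] 0.0000 clear 0.171 Cz 0.595 W [0.43 0.1  0.62]
[ 0.45  -0.005  0.3  ] 20 [  5.   5.  -9.  21. -77.] 0.0000 clear 0.197 Cz 0.581 W [0.46 0.04 0.64]
[0.46 0.   0.13] 0 [ 20.  13. -31.   0. -46.] 0.0000 clear 0.007 Cz 0.429 W [0.4  0.15 0.43]
[0.46 0.   0.13] 10 [ 13.  14. -25.  13. -50.] 0.0000 clear 0.009 Cz 0.425 W [0.45 0.1  0.45]
[0.46 0.   0.13] 20 [  5.  16. -20.  24. -56.] 0.0000 clear 0.051 Cz 0.411 W [0.49 0.05 0.46]
[ 0.48  -0.004  0.16 ] [  5.  16. -16.  23. -60.] 0.0000 clear 0.070
[ 0.48  -0.004  0.129] [  5.  18. -18.  24. -57.] 0.0000 clear 0.049
[ 0.51  -0.004  0.16 ] [  5.  18. -12.  23. -62.] 0.0000 clear 0.065
[ 0.51  -0.004  0.129] [  4.  21. -14.  24. -58.] 0.0000 clear 0.043
[ 0.54  -0.004  0.16 ] [  4.  21.  -8.  23. -63.] 0.0000 clear 0.060
[ 0.54  -0.004  0.129] [  4.  23. -10.  23. -59.] 0.0000 clear 0.037
[ 0.567 -0.004  0.16 ] [  4.  23.  -5.  22. -64.] 0.0000 clear 0.056
[ 0.567 -0.004  0.129] [  4.  25.  -6.  23. -61.] 0.0000 clear 0.032
```

A vertical tool at the tray would run the wrist about 30 mm into the tower. A tool leaning 20° to the right, about the jaw axis, clears it by 30 to 40 mm with the flask still upright. So I'll turn the jaws along x, stand the flask on free worktop at (0.435, -0.005), tilt the open gripper about the neck and regrasp.

```bash
python3 -m inch '[{"jaw":255,"x":-0.1,"y":0.3,"z":0,"ax":0,"ay":0,"az":-0.9},{"jaw":255,"x":-0.1,"y":0.3,"z":0,"ax":0,"ay":0,"az":-0.9},{"jaw":255,"x":-0.1,"y":0.3,"z":0,"ax":0,"ay":0,"az":-0.9},{"jaw":255,"x":-0.1,"y":0.3,"z":0,"ax":0,"ay":0,"az":-0.9},{"jaw":255,"x":-0.1,"y":0.3,"z":0,"ax":0,"ay":0,"az":-0.9},{"jaw":255,"x":-0.1,"y":0.3,"z":0,"ax":0,"ay":0,"az":-0.9},{"jaw":255,"x":-0.1,"y":0.3,"z":0,"ax":0,"ay":0,"az":-0.9},{"jaw":255,"x":-0.1,"y":0.3,"z":0,"ax":0,"ay":0,"az":-0.9}]'; python3 -c "
from station import *
print(sense()['joints'])"
```

```text
time_s: 11.88
tcp_pos: [0.4348, -0.0122, 0.302]
ee_rot: [[0.349, -0.937, -0.022], [-0.937, -0.349, 0.013], [-0.02, 0.016, -1.0]]
wrist_force: [0.3, 0.0, -0.5]
gripper_width: 0.188
[ 19.07915744   0.67798773 -14.99629402  -1.1797949  -75.26232969
   1.6611676 ]
```

```bash
python3 -m inch '[{"jaw":255,"x":0,"y":0.06,"z":0,"ax":-0.07,"ay":-0.12,"az":-0.8},{"jaw":255,"x":0,"y":0.04,"z":0,"ax":0,"ay":0,"az":-0.8},{"jaw":255,"x":0,"y":0,"z":-0.5,"ax":0,"ay":0,"az":0},{"jaw":255,"x":0,"y":0,"z":-0.5,"ax":0,"ay":0,"az":0},{"jaw":255,"x":0,"y":0,"z":-0.5,"ax":0,"ay":0,"az":0},{"jaw":255,"x":0,"y":0,"z":-0.5,"ax":0,"ay":0,"az":0}]'
python3 - <<'E'
from h import *
snap("top","t9");snap("wrist","w9",k=1.5)
E
```

```text
time_s: 12.62
tcp_pos: [0.4305, -0.0056, 0.1721]
ee_rot: [[0.069, -0.998, -0.009], [-0.998, -0.069, 0.001], [-0.001, 0.009, -1.0]]
wrist_force: [-0.1, -0.4, -0.9]
gripper_width: 0.188
```

View pics/t9.png

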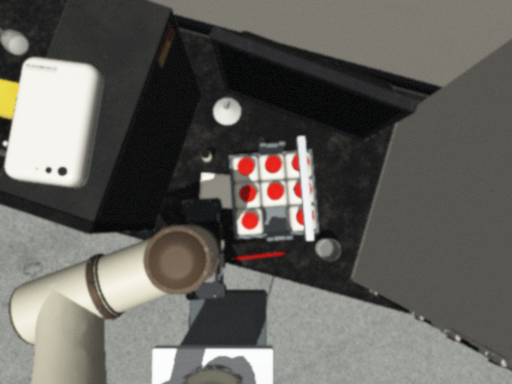

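View pics/w9.png

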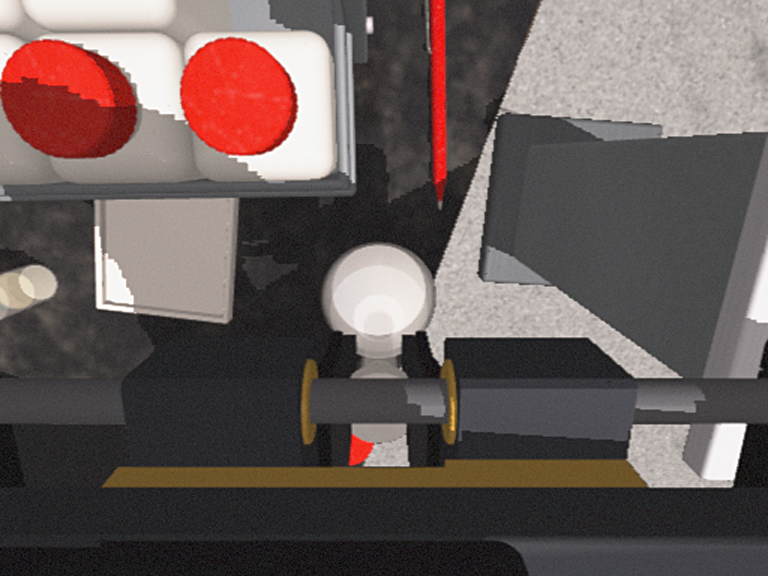

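Run:
```python
from h import *
p=camera_params("wrist")
for q in[(540,10),(490,130),(437,265)]: print("edge",onz(p,q[0]/1.5,q[1]/1.5,0))
t=camera_params("top")
for q in[(0,205),(110,231),(165,250),(300,276)]: print("edge top",onz(t,*q,0))
for q in[(97,200),(236,200),(97,307),(231,322)]: print("tray",onz(p,q[0]/1.5,q[1]/1.5,.012))
```

```text
edge [ 0.33519628 -0.17108224  0.        ]
edge [ 0.35716206 -0.09840998  0.        ]
edge [ 0.38301654 -0.00540364  0.        ]
edge top [0.52454605 0.57803025 0.        ]
edge top [0.45680435 0.27976466 0.        ]
edge top [0.40697775 0.13058508 0.        ]
edge top [ 0.34006973 -0.23315308  0.        ]
tray [ 0.61030241 -0.03703842  0.012     ]
tray [ 0.52063162 -0.04296883  0.012     ]
tray [0.61647807 0.03644419 0.012     ]
tray [0.52493062 0.0418026  0.012     ]
```

```bash
python3 -m inch '[{"jaw":255,"x":0.18,"y":0,"z":-0.3,"ax":0,"ay":-0.05,"az":0},{"jaw":255,"x":0.03,"y":0,"z":-0.4,"ax":0,"ay":-0.02,"az":0},{"jaw":255,"x":0,"y":0,"z":-0.2,"ax":0,"ay":0,"az":0}]'
```

```text
time_s: 13.1
tcp_pos: [0.4425, -0.0061, 0.1168]
ee_rot: [[0.07, -0.998, -0.002], [-0.998, -0.07, -0.002], [0.002, 0.002, -1.0]]
wrist_force: [-0.0, 0.6, -0.6]
gripper_width: 0.187
```

```bash
python3 -m inch '[{"jaw":255,"x":0,"y":0,"z":-0.1,"ax":0,"ay":0,"az":0},{"jaw":255,"x":0,"y":0,"z":-0.06,"ax":0,"ay":0,"az":0},{"jaw":255,"x":0,"y":0,"z":-0.03,"ax":0,"ay":0,"az":0}]'
```

```text
time_s: 13.48
tcp_pos: [0.4434, -0.006, 0.1061]
ee_rot: [[0.07, -0.998, -0.0], [-0.998, -0.07, -0.002], [0.002, 0.0, -1.0]]
wrist_force: [-0.3, 0.2, -0.4]
gripper_width: 0.185
```

```bash
python3 -m inch '[{"jaw":255,"x":0,"y":0,"z":-0.03,"ax":0,"ay":0,"az":0},{"jaw":255,"x":0,"y":0,"z":-0.02,"ax":0,"ay":0,"az":0}]'
```

```text
time_s: 13.72
tcp_pos: [0.4443, -0.0058, 0.1045]
ee_rot: [[0.071, -0.997, 0.002], [-0.997, -0.071, -0.002], [0.002, -0.002, -1.0]]
wrist_force: [-3.3, 0.5, 9.0]
gripper_width: 0.184
```

The flask is on the worktop (9 N push). Release, then look.

```bash
python3 -m inch '[{"jaw":255,"x":-0.01,"y":0,"z":0.01,"ax":0,"ay":0,"az":0},{"jaw":110,"x":0,"y":0,"z":0,"ax":0,"ay":0,"az":0},{"jaw":110,"x":0,"y":0,"z":0,"ax":0,"ay":0,"az":0},{"jaw":110,"x":0,"y":0,"z":0.06,"ax":0,"ay":0,"az":0}]'
python3 - <<'E'
from h import *
snap("wrist","w10",k=1.5);snap("scene","s10",k=1.5)
E
```

```text
time_s: 14.22
tcp_pos: [0.4438, -0.0057, 0.1091]
ee_rot: [[0.071, -0.997, 0.003], [-0.997, -0.071, -0.001], [0.002, -0.003, -1.0]]
wrist_force: [-0.1, -0.0, -0.5]
gripper_width: 0.445
```

View pics/w10.png

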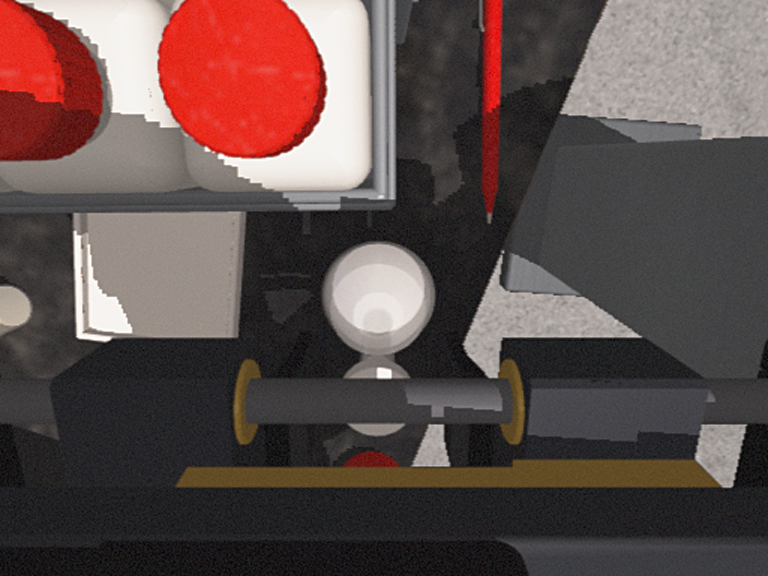

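View pics/s10.png

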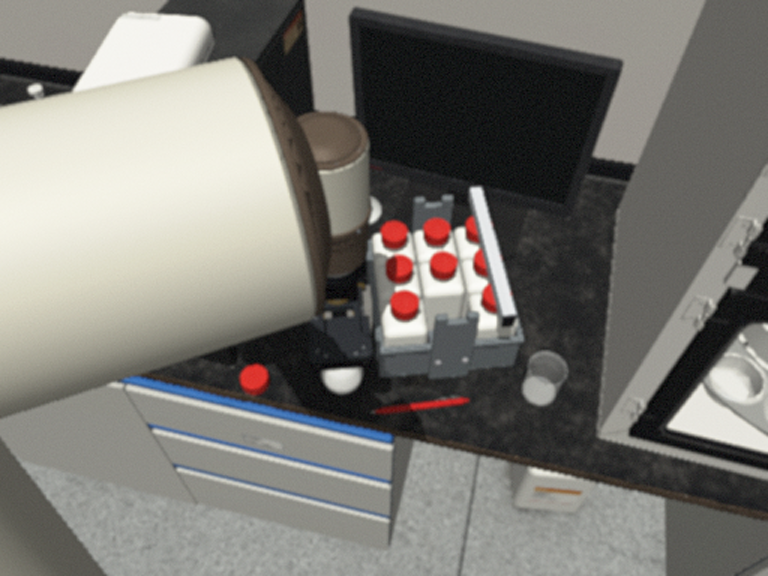

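Both views show the flask standing upright at about (0.443, -0.006), with the pen and tray clear. Now I tilt the open gripper about the jaw axis.

```bash
python3 -m inch '[{"jaw":110,"x":0,"y":0.025,"z":0,"ax":0.5,"ay":0.035,"az":0},{"jaw":110,"x":0,"y":0.025,"z":0,"ax":0.5,"ay":0.035,"az":0}]';python3 -m inch '[{"jaw":110,"x":0,"y":0.025,"z":0,"ax":0.5,"ay":0.035,"az":0},{"jaw":110,"x":0,"y":0.025,"z":0,"ax":0.5,"ay":0.035,"az":0}]'; python3 -c "
from station import *
print(sense()['joints'])"
```

```text
time_s: 14.58
tcp_pos: [0.4437, -0.0012, 0.1096]
ee_rot: [[0.075, -0.997, -0.008], [-0.981, -0.075, 0.177], [-0.177, -0.005, -0.984]]
wrist_force: [-0.2, 0.0, 0.0]
gripper_width: 0.565
time_s: 14.82
tcp_pos: [0.4443, 0.0025, 0.1103]
ee_rot: [[0.073, -0.997, -0.019], [-0.933, -0.075, 0.351], [-0.352, -0.008, -0.936]]
wrist_force: [-0.4, -0.5, -0.6]
gripper_width: 0.568
[  5.03908755  14.82148004 -22.34872412 -25.44968447 -54.90083164
  14.52200675]
```

```bash
python3 -m inch '[{"jaw":110,"x":0,"y":-0.03,"z":-0.045,"ax":0,"ay":0.046,"az":0},{"jaw":110,"x":0,"y":0,"z":0,"ax":0,"ay":0,"az":0}]'
python3 - <<'E'
from h import *
snap("wrist","w11",k=1.5)
E
```

```text
time_s: 15.08
tcp_pos: [0.4447, -0.0008, 0.1071]
ee_rot: [[0.067, -0.997, -0.026], [-0.934, -0.072, 0.35], [-0.35, 0.001, -0.937]]
wrist_force: [0.4, -1.0, 0.4]
gripper_width: 0.567
```

View pics/w11.png

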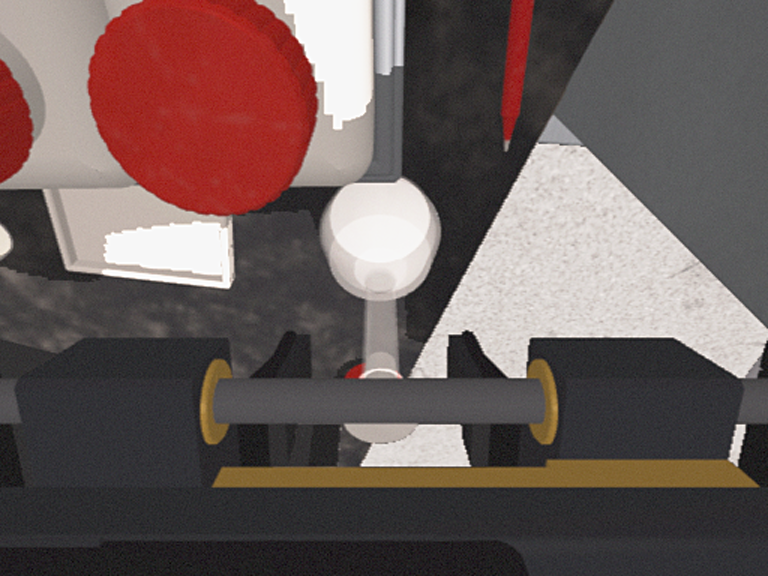

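The neck stands centred between the fingers at column 380. Closing.

```bash
python3 -m inch '[{"jaw":255,"x":0,"y":0,"z":0,"ax":0,"ay":0,"az":0},{"jaw":255,"x":0,"y":0,"z":0,"ax":0,"ay":0,"az":0},{"jaw":255,"x":0,"y":0,"z":0,"ax":0,"ay":0,"az":0},{"jaw":255,"x":0,"y":0,"z":0,"ax":0,"ay":0,"az":0}]'; python3 -m inch '[{"jaw":255,"x":0,"y":0,"z":0.2,"ax":0,"ay":0,"az":0},{"jaw":255,"x":0,"y":0,"z":0.3,"ax":0,"ay":0,"az":0},{"jaw":255,"x":0,"y":0,"z":0.2,"ax":0,"ay":0,"az":0}]'
```

```text
time_s: 15.62
tcp_pos: [0.444, 0.0008, 0.1075]
ee_rot: [[0.071, -0.997, -0.027], [-0.934, -0.076, 0.348], [-0.349, 0.001, -0.937]]
wrist_force: [-0.2, 0.3, 0.4]
gripper_width: 0.199
time_s: 16.0
tcp_pos: [0.4433, 0.0007, 0.1511]
ee_rot: [[0.07, -0.997, -0.029], [-0.935, -0.076, 0.348], [-0.349, 0.003, -0.937]]
wrist_force: [-0.5, 0.1, -0.5]
gripper_width: 0.186
```

```bash
python3 -m inch '[{"jaw":255,"x":0.5,"y":0,"z":0,"ax":0,"ay":0,"az":0},{"jaw":255,"x":0.5,"y":0,"z":0,"ax":0,"ay":0,"az":0},{"jaw":255,"x":0.5,"y":0,"z":0,"ax":0,"ay":0,"az":0},{"jaw":255,"x":0.5,"y":0,"z":0,"ax":0,"ay":0,"az":0},{"jaw":255,"x":0,"y":0,"z":0,"ax":0,"ay":0,"az":0}]'
python3 - <<'E'
from h import *
print(sense()["joints"].round(1))
snap("wrist","w12",k=1.5);snap("top","t12",k=1.5);snap("scene","s12",k=1.5)
E
```

```text
time_s: 16.62
tcp_pos: [0.5672, 0.0005, 0.1552]
ee_rot: [[0.071, -0.997, -0.024], [-0.935, -0.075, 0.348], [-0.349, -0.002, -0.937]]
wrist_force: [0.9, -1.1, -0.8]
gripper_width: 0.187
[  4.2  22.2  -3.9 -22.5 -65.5   9.9]
```

View pics/w12.png

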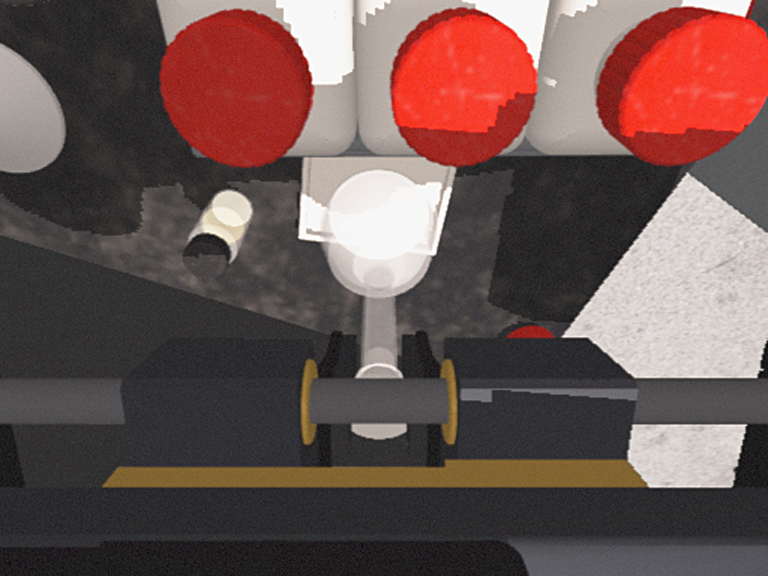

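View pics/t12.png

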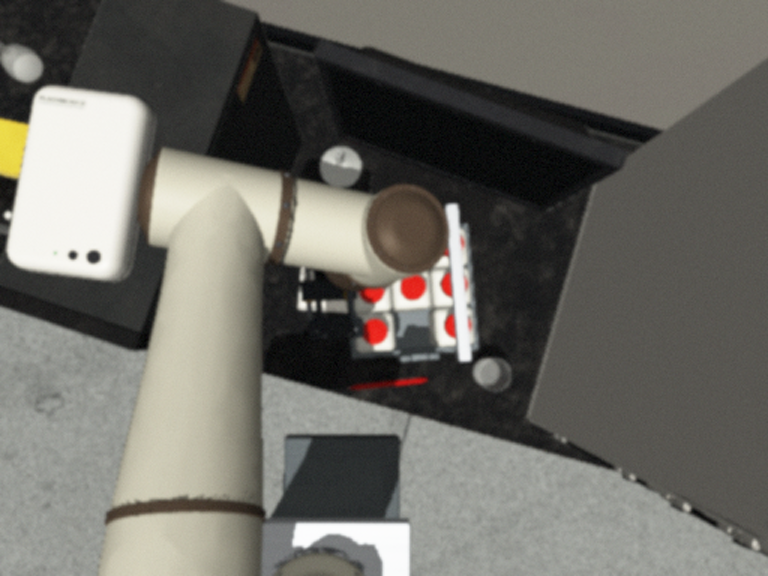

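View pics/s12.png

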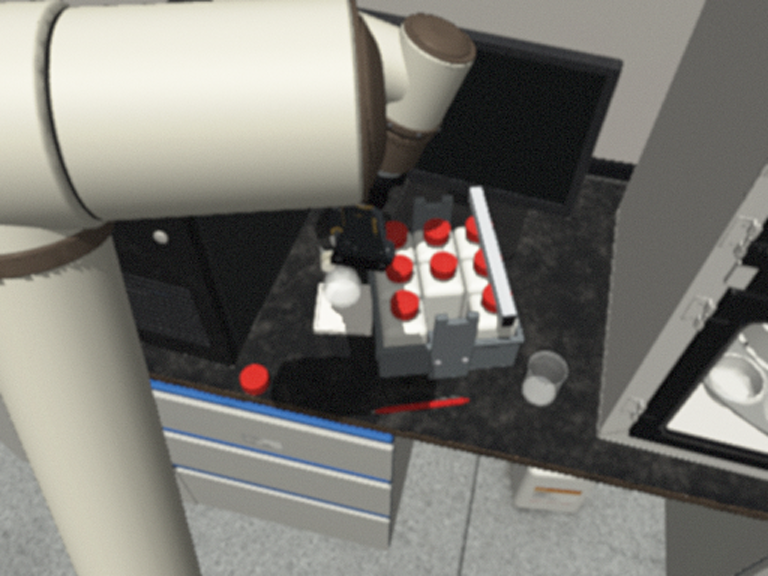

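Run:
```python
from h import *
from kin import *
q=[4.2,22.2,-3.9,22.5,-65.5];k=fk(q);print(k["tcp"],clear(q));
for s in(0,.16,.224): print(s,(k["C"]+s*k["lat"]).round(3), "top px", proj(camera_params("top"),k["C"]+s*k["lat"])[0].round(0)*1.5)
t=camera_params("top")
for z in(.4,.5): print(onz(t,103,80,z),onz(t,88,185,z))
g=np.array([.567,-.006,.1265]);tl=np.array([-.024,.348,-.937]);q,e=ik(g+.0187*tl,tl,(4,24,-5,22,-62));k=fk(q);print(q,clear(q));
for s in(0,.16,.224): print(s,(k["C"]+s*k["lat"]).round(3))
```

```text
[0.56649791 0.00469455 0.15788993] 0.06991393677735022
0 [ 0.574 -0.106  0.456] top px [387.  235.5]
0.16 [0.59  0.044 0.511] top px [216. 204.]
0.224 [0.596 0.103 0.533] top px [135. 189.]
[0.70959233 0.14601224 0.4       ] [0.53752149 0.16322428 0.4       ]
[0.668262  0.1038922 0.5      ] [0.52666096 0.11805638 0.5       ]
[  3.63074009  25.42545688  -6.36024962  23.62475933 -60.52669668] 0.03351050941851755
0 [ 0.574 -0.11   0.407]
0.16 [0.599 0.038 0.461]
0.224 [0.608 0.098 0.483]
```

Top and scene views match the model: the wrist's left end is at (145,190) in the 1.5x top picture, above the tower and beside the white box on it. About 30 mm stays clear on the way down, so I lower now.

```bash
python3 -m inch '[{"jaw":255,"x":0,"y":-0.05,"z":-0.3,"ax":0,"ay":0,"az":0},{"jaw":255,"x":0,"y":0,"z":-0.25,"ax":0,"ay":0.01,"az":0},{"jaw":255,"x":0,"y":0,"z":-0.1,"ax":0,"ay":0.01,"az":0}]'
python3 - <<'E'
from h import *
snap("wrist","w13",k=1.5);snap("scene","s13",(150,270,180,340),4)
E
```

```text
time_s: 17.15
tcp_pos: [0.5627, -0.0027, 0.1143]
ee_rot: [[0.069, -0.997, -0.03], [-0.934, -0.075, 0.348], [-0.35, 0.004, -0.937]]
wrist_force: [0.3, -0.1, -0.4]
gripper_width: 0.187
```

View pics/w13.png

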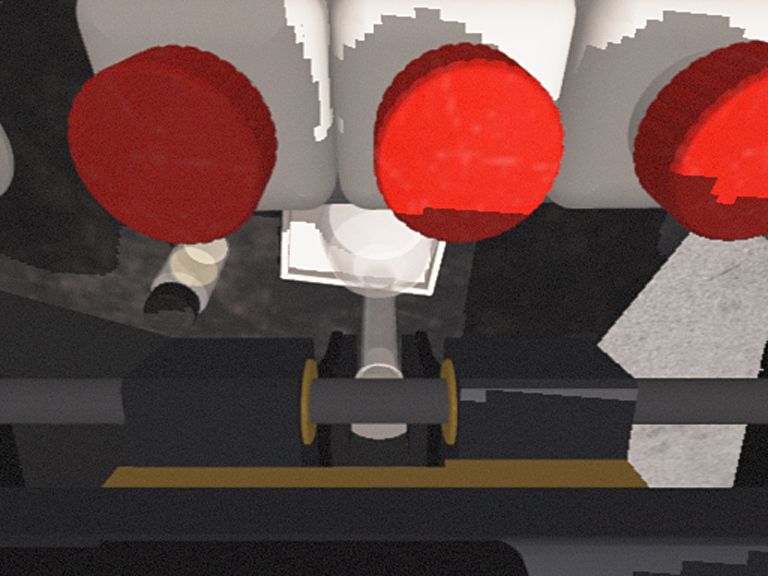

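View pics/s13.png

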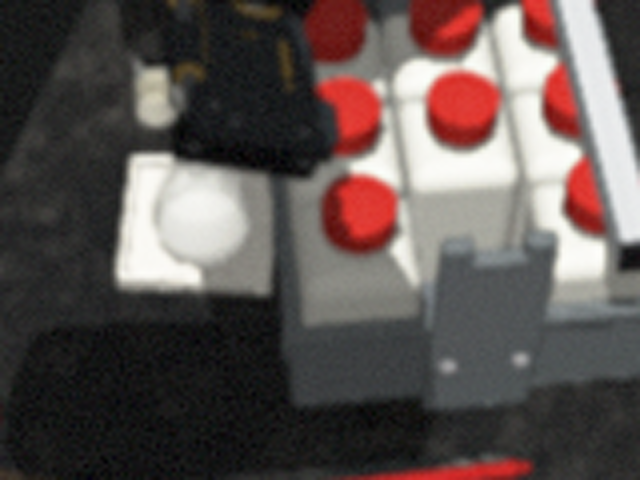

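The flask is in the tray just above the floor, about 6 mm nearer the robot than the tray's centre. I nudge it and touch down.

```bash
python3 -m inch '[{"jaw":255,"x":0.07,"y":0.02,"z":0.01,"ax":0,"ay":-0.02,"az":0},{"jaw":255,"x":0,"y":0,"z":-0.03,"ax":0,"ay":0,"az":0}]'
```

```text
time_s: 17.5
tcp_pos: [0.5682, -0.0014, 0.1141]
ee_rot: [[0.071, -0.997, -0.025], [-0.934, -0.076, 0.348], [-0.349, -0.002, -0.937]]
wrist_force: [0.8, 0.7, -1.4]
gripper_width: 0.186
```

```bash
python3 -m inch '[{"jaw":255,"x":0,"y":0,"z":-0.02,"ax":0,"ay":0,"az":0}]'
```

```text
time_s: 17.62
tcp_pos: [0.5683, -0.0014, 0.113]
ee_rot: [[0.072, -0.997, -0.024], [-0.934, -0.076, 0.348], [-0.349, -0.002, -0.937]]
wrist_force: [-0.4, 0.2, -1.4]
gripper_width: 0.186
```

```bash
python3 -m inch '[{"jaw":255,"x":0,"y":0,"z":-0.02,"ax":0,"ay":0,"az":0}]';python3 -m inch '[{"jaw":255,"x":0,"y":0,"z":-0.02,"ax":0,"ay":0,"az":0}]'
```

```text
time_s: 17.75
tcp_pos: [0.5688, -0.0014, 0.1125]
ee_rot: [[0.072, -0.997, -0.023], [-0.934, -0.076, 0.348], [-0.349, -0.004, -0.937]]
wrist_force: [-1.0, -0.7, 4.8]
gripper_width: 0.191
time_s: 17.88
tcp_pos: [0.5689, -0.0014, 0.1125]
ee_rot: [[0.073, -0.997, -0.023], [-0.934, -0.077, 0.348], [-0.349, -0.004, -0.937]]
wrist_force: [-2.2, -0.7, 7.1]
gripper_width: 0.191
```

```bash
python3 -m inch '[{"jaw":130,"x":0,"y":0,"z":0,"ax":0,"ay":0,"az":0},{"jaw":130,"x":0,"y":0,"z":0,"ax":0,"ay":0,"az":0},{"jaw":130,"x":0,"y":0,"z":0.02,"ax":0,"ay":0,"az":0},{"jaw":130,"x":0,"y":0,"z":0.2,"ax":0,"ay":0,"az":0},{"jaw":130,"x":0,"y":0,"z":0.5,"ax":0,"ay":0,"az":0},{"jaw":130,"x":0,"y":0,"z":0.8,"ax":0,"ay":0,"az":0},{"jaw":130,"x":0,"y":0,"z":0.8,"ax":0,"ay":0,"az":0}]'
python3 - <<'E'
from h import *
snap("wrist","w14",k=1.5);snap("scene","s14",(110,290,180,390),3.5)
E
```

```text
time_s: 18.75
tcp_pos: [0.5664, -0.0016, 0.2531]
ee_rot: [[0.07, -0.997, -0.031], [-0.935, -0.076, 0.348], [-0.349, 0.004, -0.937]]
wrist_force: [0.5, 0.8, -0.4]
gripper_width: 0.497
```

View pics/w14.png

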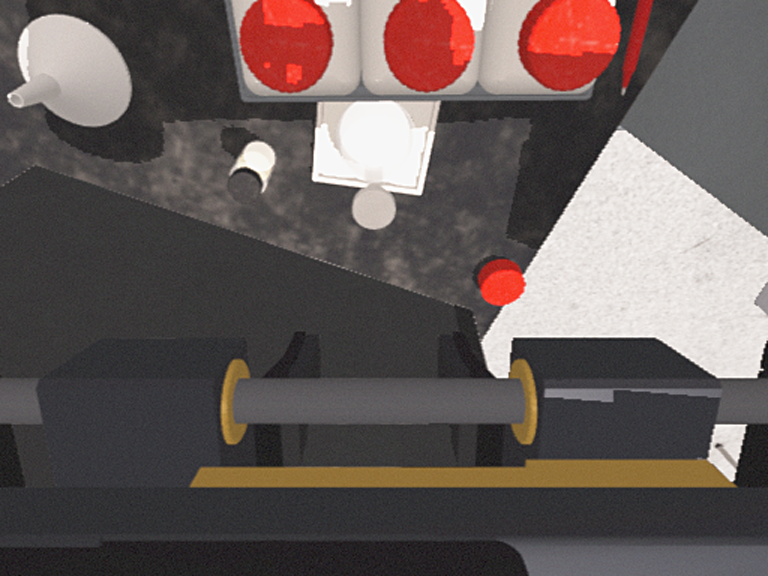

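View pics/s14.png

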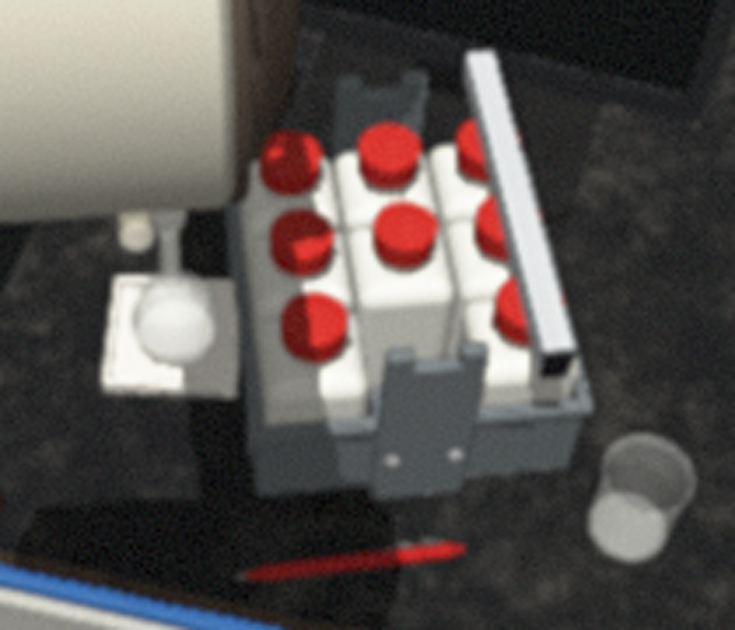

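The wrist view shows the flask in the tray, bulb (375,135) inside the walls; the scene view shows it upright at (175,325), with the bar on the right-hand caps. Going back for the bar.

```bash
python3 -m inch '[{"jaw":100,"x":0,"y":-0.4,"z":0.3,"ax":0,"ay":0,"az":0},{"jaw":100,"x":0,"y":-0.7,"z":0.2,"ax":-0.5,"ay":-0.06,"az":0},{"jaw":100,"x":0,"y":-0.7,"z":0,"ax":-0.5,"ay":-0.06,"az":0},{"jaw":100,"x":0,"y":-0.7,"z":0,"ax":-0.5,"ay":-0.06,"az":0},{"jaw":100,"x":0,"y":-0.7,"z":0,"ax":-0.5,"ay":-0.06,"az":0},{"jaw":100,"x":0,"y":0,"z":0,"ax":0,"ay":0,"az":0.9},{"jaw":100,"x":0,"y":0,"z":0,"ax":0,"ay":0,"az":0.9},{"jaw":100,"x":0,"y":0,"z":0,"ax":0,"ay":0,"az":0.9},{"jaw":100,"x":0,"y":0,"z":0,"ax":0,"ay":0,"az":0.9},{"jaw":100,"x":0,"y":0,"z":0,"ax":0,"ay":0,"az":0.9},{"jaw":100,"x":0,"y":0,"z":0,"ax":0,"ay":0,"az":0.9}]';  python3 -c "
from station import *
print(sense()['joints'])"
```

```text
time_s: 20.23
tcp_pos: [0.5681, -0.2003, 0.2962]
ee_rot: [[0.87, -0.492, 0.025], [-0.492, -0.87, 0.021], [0.011, -0.031, -0.999]]
wrist_force: [0.1, 0.5, -0.8]
gripper_width: 0.612
[ -4.74635665  17.02695117   4.08032157  -1.37481325 -75.72405105
  65.57590954]
```

```bash
python3 -m inch '[{"jaw":100,"x":-0.4,"y":0.1,"z":0,"ax":0,"ay":0,"az":0.86},{"jaw":100,"x":-0.4,"y":0.1,"z":0,"ax":0,"ay":0,"az":0.86},{"jaw":100,"x":-0.4,"y":0,"z":0,"ax":0,"ay":0,"az":0.86},{"jaw":100,"x":-0.3,"y":0,"z":0,"ax":0,"ay":0,"az":0.86},{"jaw":100,"x":0,"y":0,"z":0,"ax":-0.12,"ay":0.14,"az":0},{"jaw":100,"x":0,"y":0,"z":0,"ax":0,"ay":0,"az":0}]'
python3 - <<'E'
from h import *
im,p=snap("wrist","w15",k=1.5);np.save("p15.npy",p,allow_pickle=True)
snap("top","t15",(120,270,180,360),4)
for c,s in reds(im): print(c.round(1),s)
E
```

```text
time_s: 20.98
tcp_pos: [0.4757, -0.1881, 0.2979]
ee_rot: [[0.995, 0.102, -0.014], [0.103, -0.995, 0.009], [-0.013, -0.01, -1.0]]
wrist_force: [-0.5, -0.9, -1.1]
gripper_width: 0.606
[156.7  17.2] [ 132    0   49   40 1603]
[227.2  17.9] [ 205    0   45   42 1547]
[284.8  18.5] [276   0  17  42 538]
[318.5  14.8] [316   0   6  30 109]
[160.2  87.3] [ 138   65   46   45 1583]
[226.8  88.6] [ 206   67   42   44 1456]
[282.   90.1] [274  70  16  41 448]
[313.1  90.8] [311  78   6  27  82]
[163.8 153.8] [ 142  134   44   41 1381]
[279.3 156. ] [271 137  16  39 419]
[ 31.6 155. ] [ 13 141  38  30 901]
[308.4 158. ] [307 147   4  22  61]
[178.  201.8] [158 199  38   6 186]
```

View pics/w15.png

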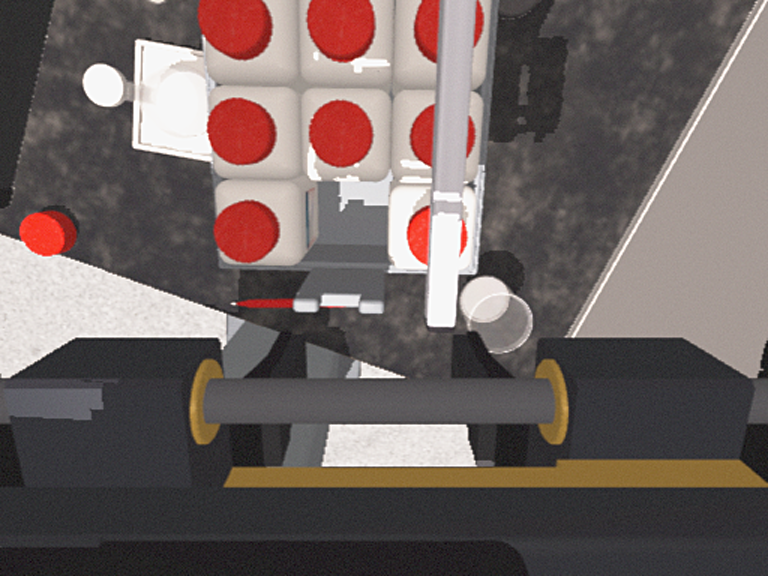

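View pics/t15.png

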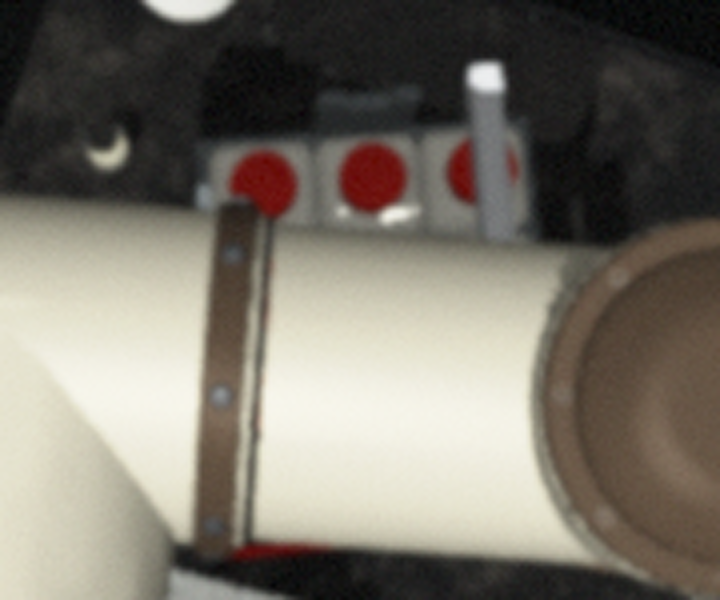

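The flask shows upright in the tray: stopper (104,86), bulb (190,105). The bar runs from about (455,0) to its near end at (441,326). I measure it again from the clear pictures.

Run:
```python
from h import *
t=camera_params("top");s=camera_params("scene");p=np.load("p15.npy",allow_pickle=True).item()
T=cv2.imread("pics/t9.png")[125:255,270:360];cv2.imwrite("pics/t9c.png",cv2.resize(T,None,fx=4.5,fy=4.5,interpolation=2))
zs=lambda u,v:((u+.5)/3.5-.5+180,(v+.5)/3.5-.5+110)
print("near w",onz(p,441/1.5,326/1.5,.167),"s far",onz(s,*zs(480,52),.167),"s near",onz(s,*zs(557,350),.167))
print("line",onz(p,457/1.5,20/1.5,.167),onz(p,449/1.5,160/1.5,.167))
print("slot tabs",onz(p,307/1.5,300/1.5,.162),onz(p,371/1.5,302/1.5,.162), onz(p,319/1.5,299/1.5,.162),onz(p,360/1.5,300/1.5,.162))
```

```text
near w [ 0.44313339 -0.23019082  0.167     ] s far [ 0.67874742 -0.21098664  0.167     ] s near [ 0.44094246 -0.22938852  0.167     ]
line [ 0.61957706 -0.21441102  0.167     ] [ 0.546293   -0.22056624  0.167     ]
slot tabs [ 0.44993    -0.14236267  0.162     ] [ 0.45293926 -0.18372883  0.162     ] [ 0.45142712 -0.15005704  0.162     ] [ 0.45354341 -0.17651762  0.162     ]
```

View pics/t9c.png

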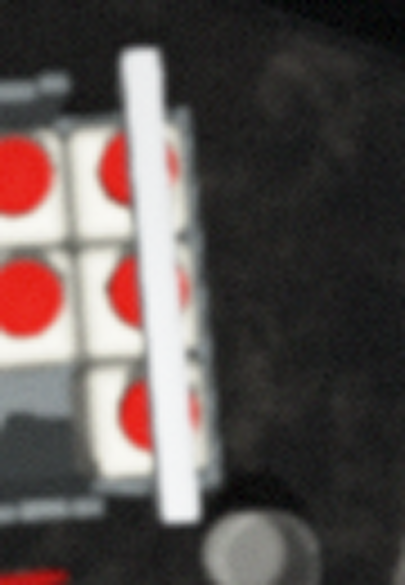

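Run:
```python
from h import *
t=camera_params("top")
z=lambda u,v:((u+.5)/4.5-.5+270,(v+.5)/4.5-.5+125)
a=onz(t,*z(140,48),.167);b=onz(t,*z(181,522),.167);print(a,b,(a+b)/2,np.linalg.norm(a-b),np.degrees(np.arctan2(*(a-b)[[1,0]])))
z4=lambda u,v:((u+.5)/4-.5+180,(v+.5)/4-.5+120)
a=onz(t,*z4(371,67),.172);b=onz(t,*z4(403,493),.172);print("home",a,b,(a+b)/2,np.linalg.norm(a-b))
# post tab tops in top view (initial)
for u,v in[(332,98),(408,93),(365,477),(440,470)]: print("tab",onz(t,*z4(u,v),.162))
```

```text
[ 0.68157284 -0.21106237  0.167     ] [ 0.4420167  -0.23093473  0.167     ] [ 0.56179477 -0.22099855  0.167     ] 0.2403789872966281 4.742109154550356
home [ 0.67706415 -0.14579794  0.172     ] [ 0.43676266 -0.164424    0.172     ] [ 0.5569134  -0.15511097  0.172     ] 0.2410222723422033
tab [ 0.66128445 -0.12413793  0.162     ]
tab [ 0.6646505  -0.16780413  0.162     ]
tab [ 0.44506715 -0.14390597  0.162     ]
tab [ 0.4492927  -0.18619072  0.162     ]
```

```bash
python3 -m inch '[{"jaw":100,"x":0.7,"y":-0.27,"z":0,"ax":-0.05,"ay":-0.08,"az":-0.09},{"jaw":100,"x":0.7,"y":-0.27,"z":-0.2,"ax":0,"ay":0,"az":0},{"jaw":100,"x":0,"y":0,"z":-0.6,"ax":0,"ay":0,"az":0},{"jaw":100,"x":0,"y":0,"z":-0.6,"ax":0,"ay":0,"az":0},{"jaw":100,"x":0,"y":0,"z":0,"ax":0,"ay":0,"az":0}]'
```

```text
time_s: 21.7
tcp_pos: [0.565, -0.2217, 0.2105]
ee_rot: [[0.997, 0.083, 0.001], [0.083, -0.997, 0.0], [0.001, -0.0, -1.0]]
wrist_force: [-0.4, -0.7, 0.1]
gripper_width: 0.609
```

```bash
python3 -m inch '[{"jaw":100,"x":-0.05,"y":0.01,"z":-0.4,"ax":0,"ay":0,"az":0.02},{"jaw":100,"x":-0.01,"y":0.01,"z":-0.3,"ax":0,"ay":0.02,"az":0},{"jaw":100,"x":0,"y":0,"z":-0.15,"ax":0,"ay":0.02,"az":0}]'
```

```text
time_s: 22.08
tcp_pos: [0.5653, -0.2215, 0.1631]
ee_rot: [[0.996, 0.087, 0.003], [0.087, -0.996, -0.003], [0.002, 0.003, -1.0]]
wrist_force: [-0.8, 0.0, 1.0]
gripper_width: 0.611
```

```bash
python3 -m inch '[{"jaw":100,"x":-0.06,"y":0.01,"z":-0.16,"ax":0.01,"ay":0.02,"az":0},{"jaw":100,"x":-0.02,"y":0,"z":-0.08,"ax":0,"ay":0,"az":0}]'
```

```text
time_s: 22.32
tcp_pos: [0.5613, -0.221, 0.1491]
ee_rot: [[0.996, 0.087, 0.001], [0.087, -0.996, -0.002], [0.001, 0.002, -1.0]]
wrist_force: [-1.3, 0.3, 0.4]
gripper_width: 0.605
```

```bash
python3 -m inch '[{"jaw":100,"x":0.01,"y":0,"z":-0.04,"ax":0.01,"ay":0,"az":0},{"jaw":255,"x":0,"y":0,"z":0,"ax":0,"ay":0,"az":0},{"jaw":255,"x":0,"y":0,"z":0,"ax":0,"ay":0,"az":0},{"jaw":255,"x":0,"y":0,"z":0,"ax":0,"ay":0,"az":0},{"jaw":255,"x":0,"y":0,"z":0,"ax":0,"ay":0,"az":0}]'
```

```text
time_s: 22.95
tcp_pos: [0.5627, -0.2214, 0.148]
ee_rot: [[0.996, 0.088, 0.004], [0.088, -0.996, -0.001], [0.004, 0.001, -1.0]]
wrist_force: [0.1, 1.1, -0.5]
gripper_width: 0.236
```

```bash
python3 -m inch '[{"jaw":255,"x":0,"y":0,"z":0,"ax":0,"ay":0,"az":0},{"jaw":255,"x":0,"y":0,"z":0.1,"ax":0,"ay":-0.02,"az":0},{"jaw":255,"x":0,"y":0,"z":0.4,"ax":0,"ay":0,"az":0},{"jaw":255,"x":0,"y":0,"z":0.5,"ax":0,"ay":0,"az":0},{"jaw":255,"x":-0.03,"y":0.35,"z":0,"ax":0,"ay":0,"az":0},{"jaw":255,"x":-0.03,"y":0.35,"z":0,"ax":0,"ay":0,"az":0},{"jaw":255,"x":-0.02,"y":0.35,"z":0,"ax":0,"ay":0,"az":0},{"jaw":255,"x":0,"y":0,"z":0,"ax":0,"ay":0,"az":0}]'
python3 - <<'E'
from h import *
im,p=snap("wrist","w16",k=1.5);np.save("p16.npy",p,allow_pickle=True)
print(sense()["tcp_pos"])
E
```

```text
time_s: 23.95
tcp_pos: [0.5515, -0.1524, 0.2022]
ee_rot: [[0.996, 0.085, -0.007], [0.085, -0.996, 0.006], [-0.007, -0.006, -1.0]]
wrist_force: [0.6, -0.5, -3.6]
gripper_width: 0.202
[ 0.55155918 -0.15306012  0.20213875]
```

View pics/w16.png

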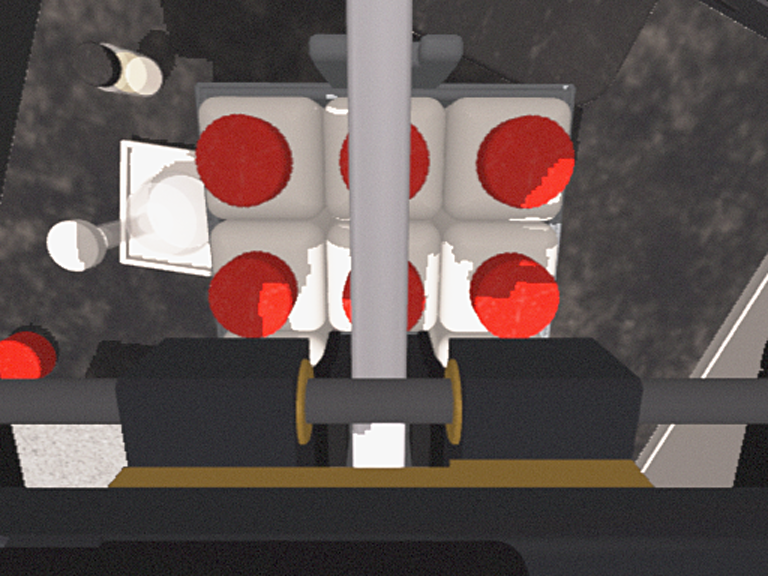

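The bar is held level above the slots and parallel to them (column ~380, slot tabs at 338 and 437). Centre it and lower.

```bash
python3 -m inch '[{"jaw":255,"x":0.11,"y":-0.05,"z":0,"ax":-0.035,"ay":-0.04,"az":0},{"jaw":255,"x":0,"y":0,"z":-0.3,"ax":0,"ay":0,"az":0},{"jaw":255,"x":0,"y":0,"z":-0.1,"ax":0,"ay":0,"az":0}]'
```

```text
time_s: 24.38
tcp_pos: [0.5589, -0.1571, 0.1768]
ee_rot: [[0.997, 0.083, -0.0], [0.083, -0.997, -0.002], [-0.0, 0.001, -1.0]]
wrist_force: [0.6, -0.0, -3.2]
gripper_width: 0.203
```

```bash
python3 -m inch '[{"jaw":255,"x":-0.015,"y":0.025,"z":-0.06,"ax":0.01,"ay":0,"az":-0.02}]'
python3 - <<'E'
from h import *
snap("scene","s17",(110,290,200,370),3.3);im,p=snap("wrist","w17",k=1.5);np.save("p17.npy",p,allow_pickle=True)
E
```

```text
time_s: 24.5
tcp_pos: [0.5583, -0.1561, 0.1729]
ee_rot: [[0.997, 0.079, -0.0], [0.079, -0.997, -0.0], [-0.0, 0.0, -1.0]]
wrist_force: [-0.5, -0.7, -3.2]
gripper_width: 0.202
```

View pics/s17.png

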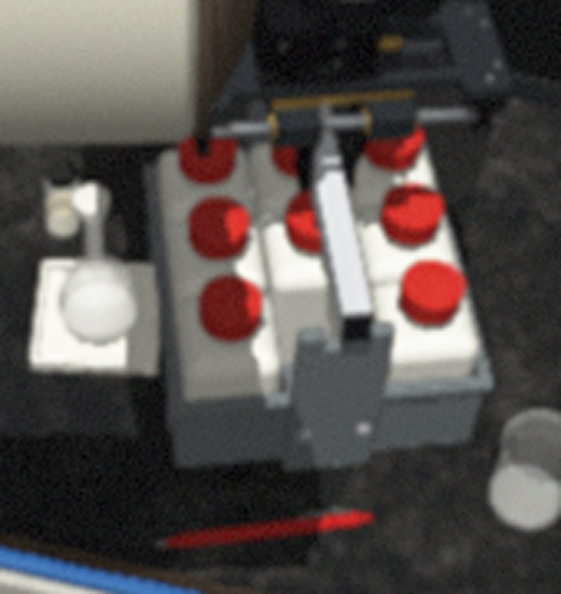

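View pics/w17.png

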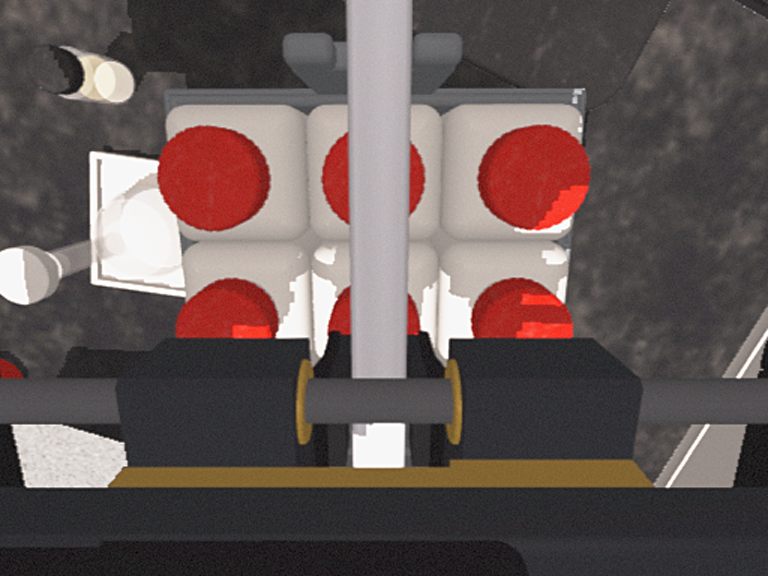

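Run:
```python
from h import *
p=np.load("p17.npy",allow_pickle=True).item()
im=cv2.imread("pics/w17.png");cv2.imwrite("pics/w17c.png",cv2.resize(im[0:130,260:500],None,fx=3,fy=3,interpolation=2))
for u,v in[(284,40),(462,40),(333,38),(413,38)]: print(onz(p,u/1.5,v/1.5,.162))
for v in(5,60,200,330,450): print("bar",onz(p,380/1.5,v/1.5,.192))
```

```text
[ 0.66237584 -0.11643877  0.162     ]
[ 0.66687999 -0.17388634  0.162     ]
[ 0.66420332 -0.13222447  0.162     ]
[ 0.66622556 -0.15801765  0.162     ]
bar [ 0.66693072 -0.14717732  0.192     ]
bar [ 0.65372449 -0.14822705  0.192     ]
bar [ 0.61652132 -0.15118421  0.192     ]
bar [ 0.57648011 -0.15436695  0.192     ]
bar [ 0.53366072 -0.15777053  0.192     ]
```

View pics/w17c.png

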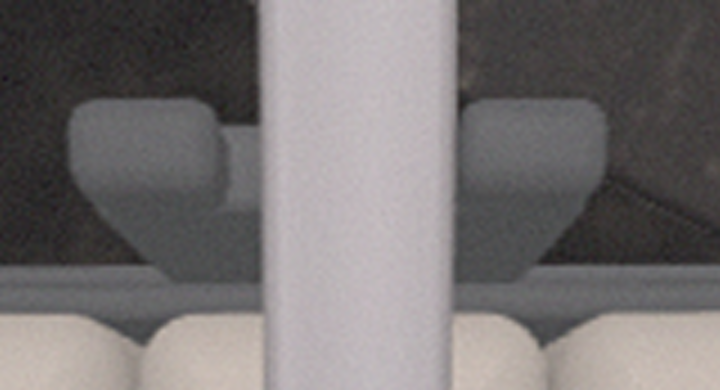

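```bash
python3 -m inch '[{"jaw":255,"x":-0.005,"y":0.025,"z":-0.06,"ax":0,"ay":0,"az":0.03},{"jaw":255,"x":0,"y":0,"z":-0.08,"ax":0,"ay":0,"az":0}]'
```

```text
time_s: 24.85
tcp_pos: [0.5582, -0.1544, 0.1651]
ee_rot: [[0.996, 0.085, 0.001], [0.085, -0.996, 0.0], [0.001, 0.0, -1.0]]
wrist_force: [0.1, 0.6, -2.6]
gripper_width: 0.205
```

```bash
python3 -m inch '[{"jaw":255,"x":0,"y":0,"z":-0.08,"ax":0,"ay":0,"az":0},{"jaw":255,"x":0,"y":0,"z":-0.06,"ax":0,"ay":0,"az":0}]'
```

```text
time_s: 25.1
tcp_pos: [0.5582, -0.1543, 0.1563]
ee_rot: [[0.996, 0.085, 0.002], [0.085, -0.996, 0.0], [0.002, 0.0, -1.0]]
wrist_force: [0.2, -0.6, -3.1]
gripper_width: 0.203
```

Run:
```python
from h import *
snap("scene","s18",(110,230,230,350),5);im,p=snap("wrist","w18",k=1.5);np.save("p18.npy",p,allow_pickle=True)
```

```text
(no output)
```

View pics/s18.png

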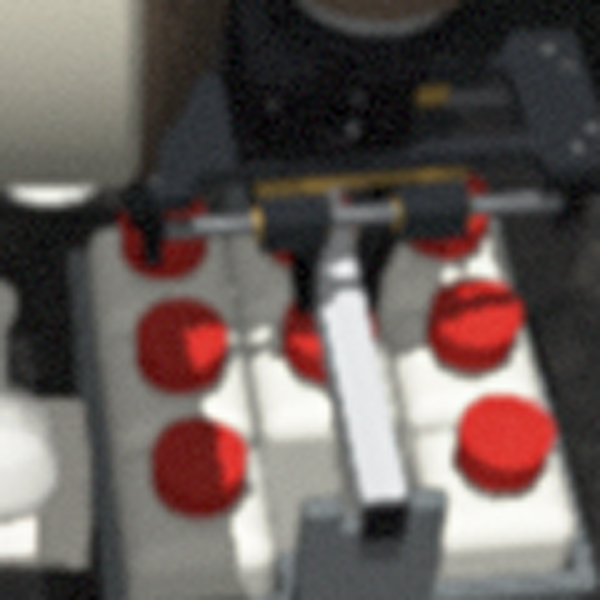

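View pics/w18.png

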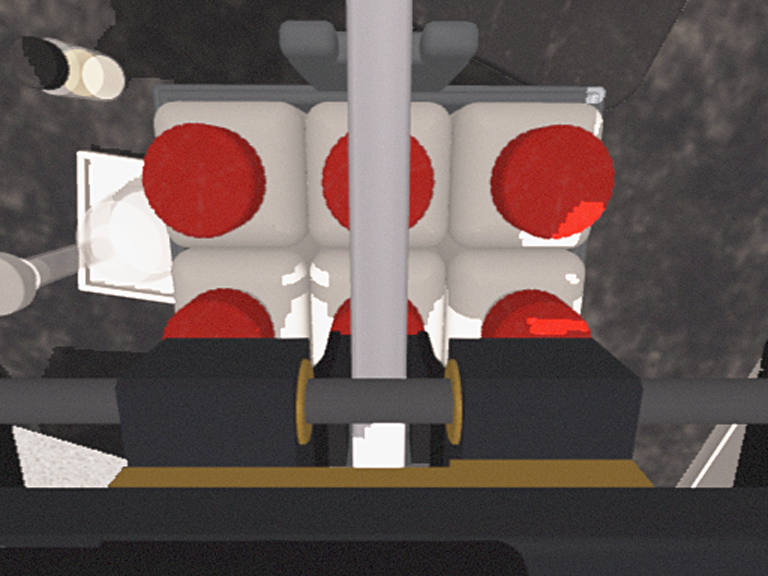

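At the far post the bar (column 380) is centred between the tabs (280 to 479). At the near post it sits as it did at the start. Lowering to contact.

```bash
python3 -m inch '[{"jaw":255,"x":0,"y":0,"z":-0.04,"ax":0,"ay":0,"az":0},{"jaw":255,"x":0,"y":0,"z":-0.03,"ax":0,"ay":0,"az":0}]'
```

```text
time_s: 25.45
tcp_pos: [0.5582, -0.1544, 0.1533]
ee_rot: [[0.996, 0.086, 0.001], [0.086, -0.996, -0.0], [0.001, 0.001, -1.0]]
wrist_force: [-5.6, 3.2, 9.1]
gripper_width: 0.204
```

```bash
python3 -m inch '[{"jaw":255,"x":0,"y":0,"z":0,"ax":0,"ay":0,"az":0},{"jaw":120,"x":0,"y":0,"z":0,"ax":0,"ay":0,"az":0},{"jaw":120,"x":0,"y":0,"z":0,"ax":0,"ay":0,"az":0},{"jaw":100,"x":0,"y":0,"z":0.02,"ax":0,"ay":0,"az":0},{"jaw":100,"x":0,"y":0,"z":0.3,"ax":0,"ay":0,"az":0},{"jaw":100,"x":0,"y":0,"z":0.7,"ax":0,"ay":0,"az":0},{"jaw":100,"x":-0.5,"y":0,"z":0.7,"ax":0,"ay":0,"az":0},{"jaw":100,"x":-0.9,"y":0,"z":0.3,"ax":0,"ay":0,"az":0},{"jaw":100,"x":0,"y":0,"z":0,"ax":0,"ay":0,"az":0}]'
python3 - <<'E'
from h import *
snap("scene","s19",(110,290,180,390),3.5);im,p=snap("wrist","w19",k=1.5);np.save("p19.npy",p,allow_pickle=True)
E
```

```text
time_s: 26.58
tcp_pos: [0.4743, -0.1552, 0.2798]
ee_rot: [[0.996, 0.086, 0.007], [0.086, -0.996, -0.003], [0.007, 0.003, -1.0]]
wrist_force: [0.0, 0.7, -0.6]
gripper_width: 0.606
```

View pics/w19.png

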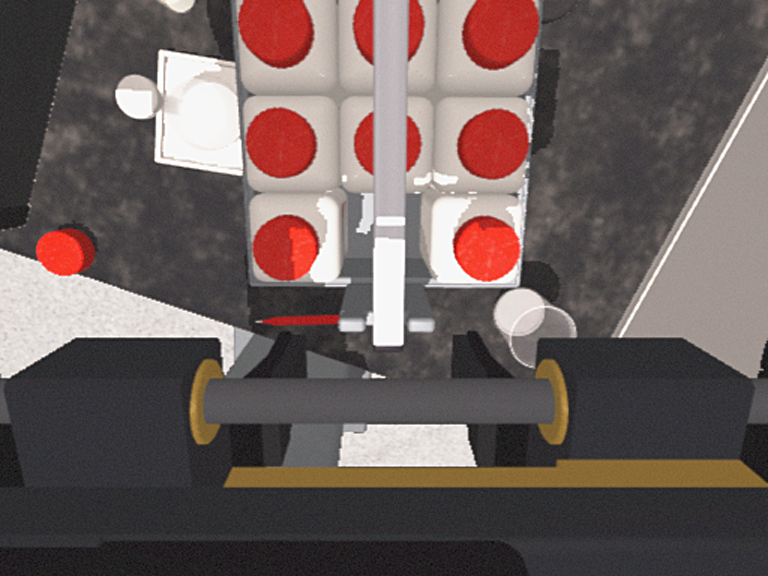

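At the near post the bar (centre column 388) is centred between the tabs (339 to 435). I back the arm off for an unobstructed final check.

```bash
python3 -m inch '[{"jaw":100,"x":-0.5,"y":0.6,"z":0.1,"ax":0,"ay":0,"az":0},{"jaw":100,"x":-0.4,"y":0.8,"z":0,"ax":0,"ay":0,"az":0},{"jaw":100,"x":-0.3,"y":0.8,"z":0,"ax":0,"ay":0,"az":0},{"jaw":100,"x":0,"y":0.8,"z":0,"ax":0,"ay":0,"az":0},{"jaw":100,"x":-0.1,"y":0.8,"z":0,"ax":0,"ay":0,"az":0},{"jaw":100,"x":-0.2,"y":0.8,"z":0,"ax":0,"ay":0,"az":0},{"jaw":100,"x":0,"y":0,"z":0,"ax":0,"ay":0,"az":0}]'
python3 - <<'E'
from h import *
snap("top","t20",(115,275,170,370),4);snap("scene","s20",(100,300,170,400),3)
E
```

```text
time_s: 27.55
tcp_pos: [0.3884, 0.1315, 0.2777]
ee_rot: [[0.996, 0.085, -0.005], [0.085, -0.996, -0.007], [-0.006, 0.007, -1.0]]
wrist_force: [-0.5, -0.3, -0.2]
gripper_width: 0.608
```

View pics/t20.png

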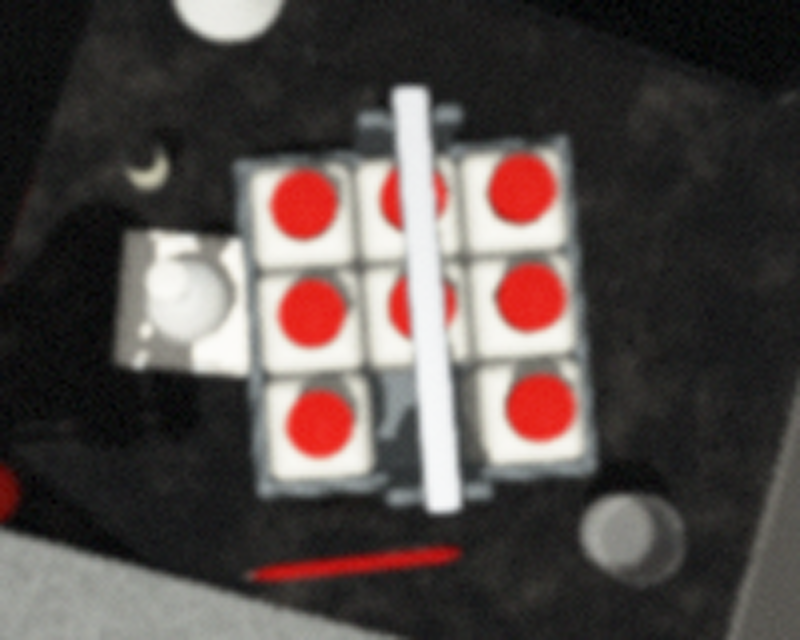

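View pics/s20.png

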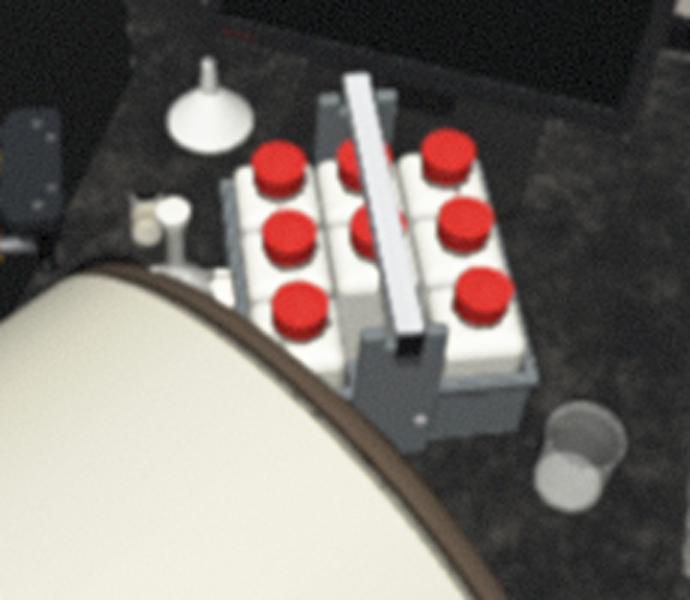

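```bash
python3 - <<'E'
from h import *
im=cv2.imread("pics/w19.png")[290:370,320:460];cv2.imwrite("pics/w19c.png",cv2.resize(im,None,fx=5,fy=5,interpolation=2))
E
python3 -m inch '[{"jaw":100,"x":0.2,"y":-0.8,"z":0,"ax":0,"ay":0,"az":0},{"jaw":100,"x":0.2,"y":-0.8,"z":0,"ax":0,"ay":0,"az":0},{"jaw":100,"x":0.3,"y":-0.8,"z":0,"ax":0,"ay":0,"az":0},{"jaw":100,"x":0.5,"y":-0.8,"z":0,"ax":0,"ay":0,"az":0},{"jaw":100,"x":0.7,"y":-0.8,"z":0,"ax":0,"ay":0,"az":0},{"jaw":100,"x":0.8,"y":-0.6,"z":0,"ax":0,"ay":0,"az":0},{"jaw":100,"x":0.5,"y":0,"z":0,"ax":0,"ay":0,"az":0},{"jaw":100,"x":0,"y":0,"z":0,"ax":0,"ay":0,"az":0}]'
python3 - <<'E'
from h import *
im,p=snap("wrist","w21",k=1.5);np.save("p21.npy",p,allow_pickle=True)
E
```

```text
time_s: 28.65
tcp_pos: [0.5828, -0.1657, 0.2728]
ee_rot: [[0.998, 0.066, -0.012], [0.066, -0.998, -0.01], [-0.012, 0.009, -1.0]]
wrist_force: [-0.9, 0.7, -0.4]
gripper_width: 0.605
```

View pics/w19c.png

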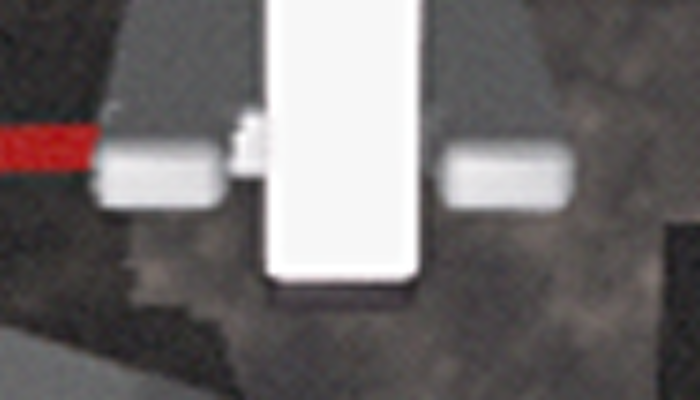

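View pics/w21.png

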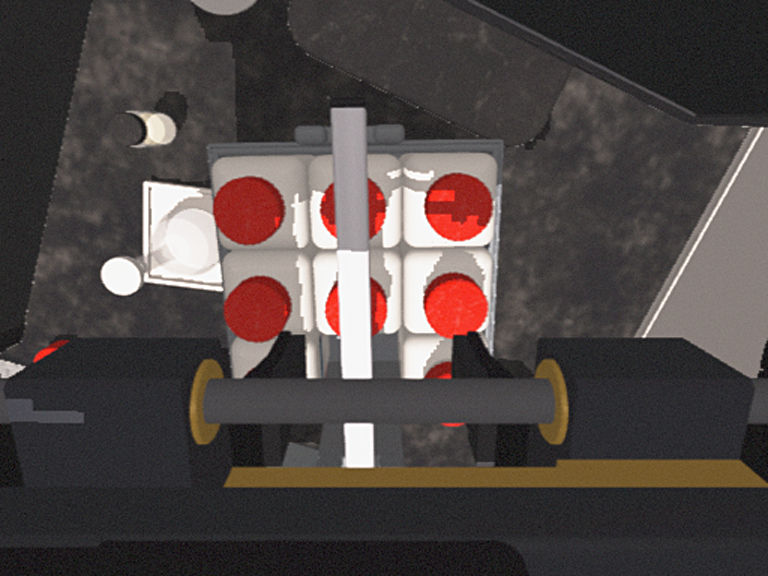

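Run:
```python
from h import *
im=cv2.imread("pics/w21.png")[90:160,280:420];cv2.imwrite("pics/w21c.png",cv2.resize(im,None,fx=5,fy=5,interpolation=2))
p=np.load("p19.npy",allow_pickle=True).item()
for v,z in((346,.172),(351.6,.172),(332,.162),(318.4,.162)): print(v,onz(p,388/1.5,v/1.5,z))
```

```text
346 [ 0.43823715 -0.1640862   0.172     ]
351.6 [ 0.43465132 -0.16441498  0.172     ]
332 [ 0.44340877 -0.1638432   0.162     ]
318.4 [ 0.45220121 -0.16303702  0.162     ]
```

View pics/w21c.png

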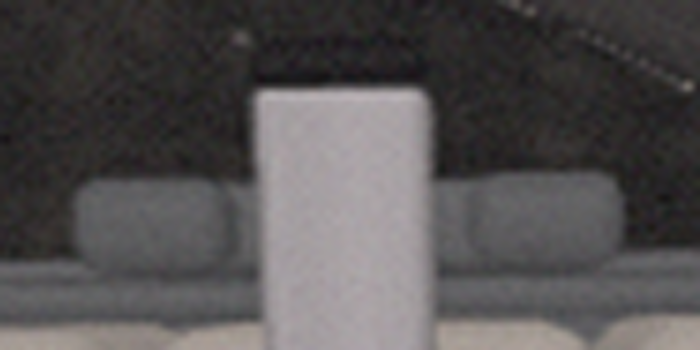

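Run:
```python
from h import *
p=np.load("p21.npy",allow_pickle=True).item()
for v,z in((97.6,.172),(107.6,.172),(125,.162),(97.6,.148)): print(v,onz(p,350/1.5,v/1.5,z))
print("bar lat",onz(p,(280+342.5/5)/1.5,115/1.5,.172),"slot lat",onz(p,(280+350/5)/1.5,131/1.5,.162),onz(p,(280+352/5)/1.5,131/1.5,.162))
```

```text
97.6 [ 0.68010801 -0.14529171  0.172     ]
107.6 [ 0.6753409  -0.14552599  0.172     ]
125 [ 0.66732547 -0.14544115  0.162     ]
97.6 [ 0.68228976 -0.14403542  0.148     ]
bar lat [ 0.67172935 -0.14493454  0.172     ] slot lat [ 0.66427253 -0.14559119  0.162     ] [ 0.66428661 -0.14580528  0.162     ]
```

In the wrist crops the bar is centred across the slots to under 1 mm. Lengthwise it overhangs about 8 to 9 mm at the near post and 12 to 13 mm at the far one, so it sits about 2 mm off centre. There is time to correct that with a quick regrasp.

```bash
python3 -m inch '[{"jaw":100,"x":-0.4,"y":0.19,"z":-0.1,"ax":0.057,"ay":-0.07,"az":0.11},{"jaw":100,"x":0,"y":0,"z":-0.6,"ax":0,"ay":0,"az":0},{"jaw":100,"x":0,"y":0,"z":-0.5,"ax":0,"ay":0,"az":0},{"jaw":100,"x":0,"y":0,"z":-0.3,"ax":0,"ay":0,"az":0}]'
```

```text
time_s: 29.2
tcp_pos: [0.5537, -0.1565, 0.1828]
ee_rot: [[0.997, 0.082, 0.004], [0.082, -0.997, 0.0], [0.004, 0.0, -1.0]]
wrist_force: [0.3, -0.1, 0.5]
gripper_width: 0.605
```

```bash
python3 -m inch '[{"jaw":100,"x":0.03,"y":0.03,"z":-0.25,"ax":0,"ay":0.03,"az":0.02},{"jaw":100,"x":0,"y":0.01,"z":-0.16,"ax":0,"ay":0.02,"az":0},{"jaw":100,"x":0,"y":0,"z":-0.06,"ax":0,"ay":0,"az":0}]'
```

```text
time_s: 29.58
tcp_pos: [0.5538, -0.1546, 0.1534]
ee_rot: [[0.996, 0.085, -0.007], [0.085, -0.996, -0.0], [-0.007, -0.001, -1.0]]
wrist_force: [0.1, 1.1, 0.4]
gripper_width: 0.606
```

```bash
python3 -m inch '[{"jaw":255,"x":0.02,"y":0,"z":0,"ax":0,"ay":-0.04,"az":0},{"jaw":255,"x":0,"y":0,"z":0,"ax":0,"ay":0,"az":0},{"jaw":255,"x":0,"y":0,"z":0,"ax":0,"ay":0,"az":0},{"jaw":255,"x":0,"y":0,"z":0,"ax":0,"ay":0,"az":0},{"jaw":255,"x":0,"y":0,"z":0,"ax":0,"ay":0,"az":0}]'
```

```text
time_s: 30.2
tcp_pos: [0.5562, -0.1547, 0.1552]
ee_rot: [[0.996, 0.085, 0.004], [0.085, -0.996, -0.0], [0.004, 0.001, -1.0]]
wrist_force: [-0.3, 0.3, -0.3]
gripper_width: 0.205
```

```bash
python3 -m inch '[{"jaw":255,"x":0,"y":0,"z":0.06,"ax":0,"ay":0,"az":0},{"jaw":255,"x":-0.03,"y":0,"z":0,"ax":0,"ay":0.01,"az":0}]'
```

```text
time_s: 30.45
tcp_pos: [0.5533, -0.1544, 0.1577]
ee_rot: [[0.996, 0.085, -0.0], [0.085, -0.996, 0.001], [-0.0, -0.001, -1.0]]
wrist_force: [0.6, -0.5, -2.9]
gripper_width: 0.208
```

```bash
python3 -m inch '[{"jaw":255,"x":0.015,"y":0,"z":-0.02,"ax":0,"ay":0,"az":0},{"jaw":255,"x":0,"y":0,"z":-0.03,"ax":0,"ay":0,"az":0}]'
```

```text
time_s: 30.7
tcp_pos: [0.5538, -0.1544, 0.1551]
ee_rot: [[0.996, 0.085, -0.001], [0.085, -0.996, 0.0], [-0.001, -0.0, -1.0]]
wrist_force: [-3.3, 1.3, 8.5]
gripper_width: 0.205
```

Seated again (8.5 N). Release, then look at both ends.

```bash
python3 -m inch '[{"jaw":120,"x":0,"y":0,"z":0,"ax":0,"ay":0,"az":0},{"jaw":120,"x":0,"y":0,"z":0,"ax":0,"ay":0,"az":0},{"jaw":100,"x":0,"y":0,"z":0.02,"ax":0,"ay":0,"az":0},{"jaw":100,"x":0,"y":0,"z":0.3,"ax":0,"ay":0,"az":0},{"jaw":100,"x":0.1,"y":0,"z":0.7,"ax":0,"ay":0,"az":0},{"jaw":100,"x":0.2,"y":0,"z":0.7,"ax":0,"ay":0,"az":0},{"jaw":100,"x":0,"y":0,"z":0,"ax":0,"ay":0,"az":0}]'
python3 - <<'E'
from h import *
im,p=snap("wrist","w22",k=1.5);np.save("p22.npy",p,allow_pickle=True)
im=cv2.imread("pics/w22.png")[60:180,280:440];cv2.imwrite("pics/w22c.png",cv2.resize(im,None,fx=4.5,fy=4.5,interpolation=2))
E
python3 -m inch '[{"jaw":100,"x":-0.8,"y":0,"z":0.1,"ax":0,"ay":0,"az":0},{"jaw":100,"x":-0.8,"y":0,"z":0,"ax":0,"ay":0,"az":0},{"jaw":100,"x":0,"y":0,"z":0,"ax":0,"ay":0,"az":0}]'
python3 - <<'E'
from h import *
im,p=snap("wrist","w23",k=1.5);np.save("p23.npy",p,allow_pickle=True)
im=cv2.imread("pics/w23.png")[290:380,320:460];cv2.imwrite("pics/w23c.png",cv2.resize(im,None,fx=5,fy=5,interpolation=2))
E
```

```text
time_s: 31.58
tcp_pos: [0.5732, -0.155, 0.2626]
ee_rot: [[0.996, 0.086, 0.002], [0.086, -0.996, -0.001], [0.002, 0.001, -1.0]]
wrist_force: [-0.3, -0.8, -1.0]
gripper_width: 0.608
time_s: 32.0
tcp_pos: [0.4708, -0.1543, 0.2613]
ee_rot: [[0.996, 0.085, -0.012], [0.085, -0.996, 0.001], [-0.012, -0.002, -1.0]]
wrist_force: [0.1, 0.4, 0.7]
gripper_width: 0.606
```

View pics/w22c.png

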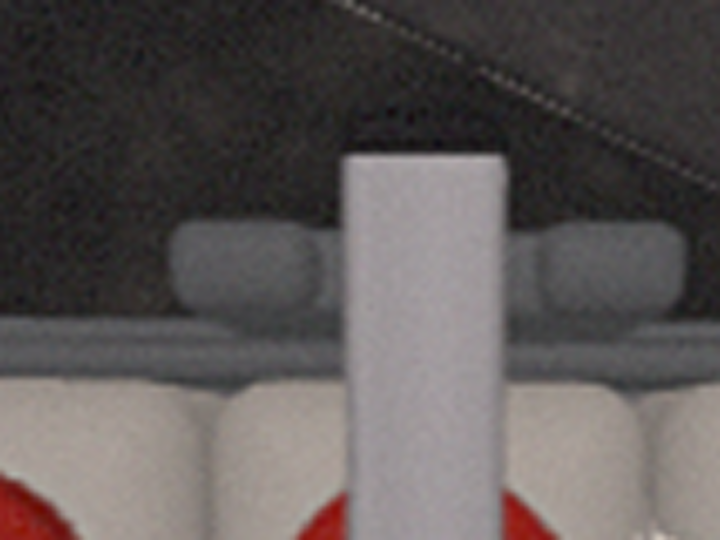

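View pics/w23c.png

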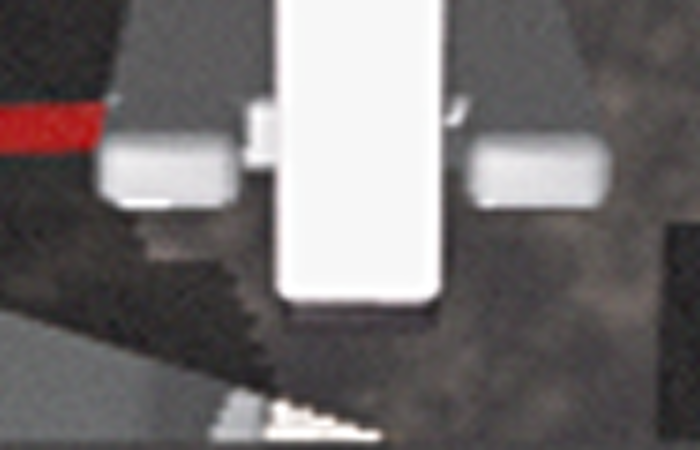

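View pics/w23.png

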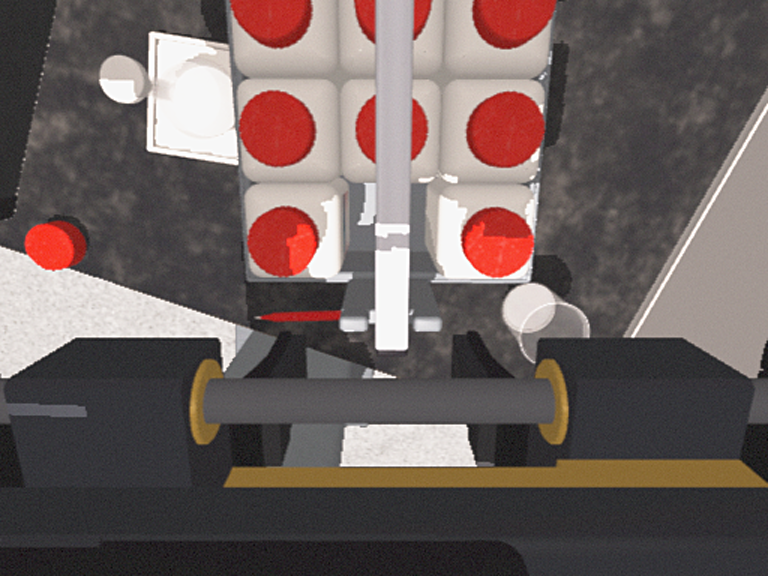

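Run:
```python
from h import *
p=np.load("p22.npy",allow_pickle=True).item();q=np.load("p23.npy",allow_pickle=True).item()
f=onz(p,375/1.5,(60+154/4.5)/1.5,.172);ft=onz(p,375/1.5,(60+220/4.5)/1.5,.162)
n=onz(q,391/1.5,(290+301/5)/1.5,.172);nt=onz(q,391/1.5,(290+208/5)/1.5,.162)
print(f,ft,n,nt,"overhang far",f[0]-ft[0],"near",nt[0]-n[0])
for pp,z in((p,.172),(p,.162)): print(onz(pp,(280+(424 if z==.172 else 428)/4.5)/1.5,(60+260/4.5)/1.5,z))
print(onz(q,(320+358/5)/1.5,(290+170/5)/1.5,.172),onz(q,(320+355/5)/1.5,(290+170/5)/1.5,.162))
```

```text
[ 0.67306979 -0.14450159  0.172     ] [ 0.66719517 -0.14493937  0.162     ] [ 0.43618139 -0.16364608  0.172     ] [ 0.44341492 -0.16321415  0.162     ] overhang far 0.005874623179235705 near 0.007233533213204746
[ 0.66215742 -0.14502685  0.172     ]
[ 0.66289912 -0.14535595  0.162     ]
[ 0.45180611 -0.16254524  0.172     ] [ 0.44806696 -0.16278726  0.162     ]
```

The overhang is now 5.9 mm (far) and 7.2 mm (near) to the silver ends, so the bar is within 1 mm of centre lengthwise, and within 0.5 mm across the slots. The flask is upright in the tray, all eight caps are in place, and the arm hovers clear. Handing in.

```bash
python3 -c "
from station import *
print(finish_job(), sense()['time_s'])"
```

```text
the job is handed in; nothing more can be done
the job is handed in; nothing more can be done
```

I handed the job in at about 32 s: the flask stands upright in the tray and the bar is back in both slots.

**What I did**
1. I lifted the bar off and laid it on the caps of the right-hand row.
2. I drew the flask straight up out of the crate.
3. With the gripper vertical, the wrist would have hit the tower beside the tray. So I stood the flask for a moment on free worktop in front of the tray and regripped it with the tool leaning 20°. I then set it in the tray, upright throughout.
4. I laid the bar back in the slots, then regripped it once to correct about 2 mm of lengthwise offset.

**Last checks**
- **Flask:** it stands upright on the tray floor, with the bulb inside the walls.
- **Bar:** it is within about 1 mm of centre lengthwise and 0.5 mm across the slots. It met the slot floors at the expected height.
- **Bottles and bench:** all eight bottles are standing in the crate. Beaker, vial, pen and loose screw cap look unmoved.
- **Forces:** the largest wrist force I read was about 10 N. I only saw readings at the end of each move.

**What did not match or was not checked**
- The first bar placement matched its starting position, but close wrist views showed it about 2 mm off centre, hence the regrip.
- The scene and top cameras differed by about 2 to 3 mm on the crate's position. I relied on the wrist views for the final fit.
- I did not take a last unobstructed top view after the final bar correction.

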